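Fetch the cup from behind the glazed bottles

TASK

The clay cup on the wooden ware board is boxed in by three tall glazed bottles: first stand all three bottles on the empty plaster bat, leaving the cup where it is, then, with the bottles still on the bat, put the cup upright on the centre of the banding wheel. After that put each bottle back, upright and centred, on the coaster of its own colour on the ware board. Do not tip the bottles or the cup over, and let everything stand released and still at the end.

Things in the scene. Friction and masses are not known exactly. Their poses are not given: they have to be found in the camera images.
- ware_board: Fixed brown wooden board, 180 (its x) x 230 (its y) mm, 15 mm thick, with a dark batten 12 mm thick and 35 mm high (above the board) along its far (+x) edge. Origin: centre of its underside, on the table; z up. At the start the cup and the three coasters with their bottles are on it: the cup at about x = +38, y = 0 mm, close to the batten; the coasters at (+38, +66), (+38, -66) and (-28, 0) mm, which colour at which varying.
- side_bat: Fixed empty square off-white plaster bat, 200 x 200 mm, 12 mm thick: the side area. Origin: centre of its underside, on the table; z up, x and y along its edges.
- banding_wheel: Fixed (locked) metal turntable, round top of 180 mm diameter at height 55 mm above the table, with thin concentric rings and a dark centre spot of 72 mm diameter. Origin: on its axis at table level; z up.
- cup: Low sand-coloured fired clay cup, open at the top, 56 mm outer diameter (54 at the foot), 50 mm high, wall 4 mm, 0.1 to 0.19 kg. Origin: centre of its underside; z up along its axis. Stands upright on the ware board at the start.
- blue_bottle: Cobalt-blue glazed bottle vase, 140 mm high: round belly of 50 mm diameter up to 60 mm, tapering to a straight neck of 26 mm diameter from 90 mm to the top at 140 mm; take it by the neck. 0.22 to 0.4 kg. Origin: centre of its underside; z up along its axis. Stands upright on its coaster at the start.
- green_bottle: Green glazed bottle vase, 140 mm high: round belly of 50 mm diameter up to 60 mm, tapering to a straight neck of 26 mm diameter from 90 mm to the top at 140 mm; take it by the neck. 0.22 to 0.4 kg. Origin: centre of its underside; z up along its axis. Stands upright on its coaster at the start.
- red_bottle: Iron-red glazed bottle vase, 140 mm high: round belly of 50 mm diameter up to 60 mm, tapering to a straight neck of 26 mm diameter from 90 mm to the top at 140 mm; take it by the neck. 0.22 to 0.4 kg. Origin: centre of its underside; z up along its axis. Stands upright on its coaster at the start.
- blue_coaster: Cobalt-blue round flat coaster, 66 mm diameter, 6 mm thick, fixed on the ware board, its underside 15 mm above the table: the home of the blue bottle. Origin: centre of its underside; z up.
- green_coaster: Green round flat coaster, 66 mm diameter, 6 mm thick, fixed on the ware board, its underside 15 mm above the table: the home of the green bottle. Origin: centre of its underside; z up.
- red_coaster: Iron-red round flat coaster, 66 mm diameter, 6 mm thick, fixed on the ware board, its underside 15 mm above the table: the home of the red bottle. Origin: centre of its underside; z up.

How it is judged:
By the outcome, as a careful person would: the job done as asked, in the order asked, and still so for the second after the job is handed in, with the robot touching nothing.
It also fails if it takes over 152 s, if anything falls off the work surface, if the arm or the gripper's body presses on something with over 40 N, if the wrist force passes 120 N, or if a joint passes its speed limit or range.

ROBOT

A 6-joint arm with a two-finger parallel gripper is mounted at the origin on the work surface. World frame = base frame: x ahead of the robot, y to its left, z up, the work surface at z = 0. Lengths are in m, angles in degrees, forces in N, time in s.
With the tool pointing down it reaches from about 0.275 to 0.825 m from the base axis. Payload 5.2 kg.
Tool frame: the origin (TCP) lies on the centre line of the jaws, within the pads' length; the fingertips stand ahead of it and the grasp point (between the pads) lies 6 mm ahead of it (robot.nose_length is the z of the fingertips in the tool frame, in m); z points along the fingers, y is the direction in which the jaws open and shut (so a half turn about z gives the same grasp; the last joint's range is limited). The gripper opens to 93 mm and grips with 3 to 60 N. Pads are 15 mm wide; open, the fingers measure 128 mm over their backs; the gripper's body (75 mm by 188 mm) begins 65 mm behind the grasp point.
Start: joints at [-79.4, 14.817, 87.949, -0, 77.235, -11.62], TCP at [0.208, -0.509, 0.211] pointing down, gripper open.
Joint ranges: [-179.93, 179.93], [-52.35, 119.4], [10.71, 147.94], [-69.91, 249.91], [12.55, 155.21], [-178.61, 178.61]. Speed limits (degrees/s): [147.25, 147.25, 180, 180, 180, 180].

INTERFACE

Orientations are given as [roll, pitch, yaw] about the fixed x, y, z axes, in that order (R = Rz(yaw) Ry(pitch) Rx(roll)).
In Python, from station import robot gives the robot as it stands. The module is installed in compiled form; this text tells all that it offers.
- The arm moves only by the tool move_arm, never from a script. Its argument "rows" is one flat list of numbers, 7 for each row, row after row: the shift along the tool's x, y, z in mm, then the turn, a rotation vector about the tool's x, y, z in rad, then the closure, from 0 (fully open) to 1 (shut). A call has exactly 5 rows; each row is the pose to reach, as a shift and turn from the pose commanded when the call began, along the tool's axes at that moment; what a row does not reach only later rows make up. A row lasts 1/10 s, in which the tool goes at most 50 mm and 8.59 degrees, less where a joint would pass 70% of its speed; a pose out of reach is approached as far as the arm can. A call with a gripper value outside its range is refused whole. The fingers move at their own pace and stop on an object; "squeeze" is the grip in N (left out, the last holds). Time passes only in rows, so rows that repeat a pose let the fingers close, or fill a call up. It gives the time, the measured TCP pose, the force and the opening at its end, in the units of the state.
- robot.get_state(): the state, without advancing time (a new reading comes with each control period).
- robot.grab_frame(name): name is "side" or "top" or "wrist"; returns the picture (480x640x3 uint8, blue, green, red); there is no depth.
- robot.get_calibration(name): a dict with "K" (3x3 intrinsics, pixels), "D" ([k1, k2, p1, p2, k3] as OpenCV has them; the pictures are not rectified), "view" (4x4, takes a point from world to camera coordinates); the wrist camera has in their place "mount" (4x4, takes a point from camera to tool coordinates, whose origin is the TCP and whose axes are the flange's). Camera axes: x right, y up, looking along -z (the intrinsics and any distortion apply to the point x, -y, -z); pixel columns grow to the right and rows downward; lengths in m; the calibration is good to about 2 mm. A picture is of the moment at which its call begins: read the wrist's pose just before it. get_calibration takes no time and is no camera call.
- robot.sign_off(): hands the job in, once; it reports no verdict.
The state is a dict: "t": time; "q": joint angles; "joint_velocities": joint speeds; "effort": joint torques, N m; "ee_pos": TCP position; "ee_rot": TCP orientation; "ft_force": force on the tool from outside, world axes, zero at the start; "wrist_torque": the same for the moment, N m; "opening": finger opening in m.
Only numpy, scipy, OpenCV 4.12 (cv2) and the standard library are available. Lean on these libraries where they do the work, as an engineer would, in place of code of your own. Each camera call takes 0.05 s, during which the arm holds its last target.

## Working session

There is one attempt and no reset: what is moved stays moved. The work goes in short steps, Python scripts to look and compute and a tool call to move; the robot and the scene stay as the last step left them, time stands still between calls to the robot, and variables do not carry over. Pictures are saved under pics/ and viewed, and the job is handed in when it is done.

Besides the shell and the picture viewer there is one more tool, called after ">>>" in YAML: its name, and indented under it one key for each argument. move_arm: Moves the arm, as the interface text tells. Its arguments: {"type":"object","properties":{"rows":{"type":"array","items":{"type":"number"}},"squeeze":{"type":"number"}},"required":["rows"]}

```bash
mkdir -p pics
python3 - <<'E'
from station import robot
import cv2,numpy as np
s=robot.get_state();print(s, robot.nose_length)
for n in ("side","top","wrist"):
    im=robot.grab_frame(n);cv2.imwrite(f"pics/{n}0.png",im)
    c=robot.get_calibration(n);print(n,{k:np.round(np.array(v),4).tolist() for k,v in c.items()})
E
```

```text
{'t': 0.0, 'q': array([-7.94004430e+01,  1.48588715e+01,  8.80108084e+01, -2.36317453e-03,
        7.72329601e+01, -1.16201631e+01]), 'joint_velocities': array([-0.03756735, -0.05611818, -0.08037852, -0.09825237, -0.05803052,
       -0.01904884]), 'effort': array([-1.87151789e-03, -4.37316298e+01, -2.83998513e+01,  7.14940019e-02,
        4.12796123e-02, -1.30504909e-04]), 'ee_pos': array([ 0.20788606, -0.5086008 ,  0.20972324]), 'ee_rot': array([-1.79899000e+02, -1.84174254e-02,  2.22202282e+01]), 'ft_force': array([-0.09376274, -0.41341538, -0.58564187]), 'wrist_torque': array([ 0.00556472, -0.01558146,  0.00133322]), 'opening': 0.09287564372191354} 0.025
side {'K': [[482.4815, 0.0, 323.065], [0.0, 482.4815, 232.9336], [0.0, 0.0, 1.0]], 'D': [-0.0841, 0.0, 0.0, 0.0, 0.0], 'view': [[-0.9848, -0.1737, -0.0063, 0.5179], [0.1283, -0.7512, 0.6474, -0.1237], [-0.1172, 0.6368, 0.7621, -0.9129], [0.0, 0.0, 0.0, 1.0]]}
top {'K': [[450.5077, 0.0, 318.5785], [0.0, 450.5077, 244.6711], [0.0, 0.0, 1.0]], 'D': [0.0201, 0.0, 0.0, 0.0, 0.0], 'view': [[-0.0209, -0.9997, -0.0161, 0.0033], [0.9834, -0.0235, 0.1798, -0.5212], [-0.1801, -0.012, 0.9836, -0.8593], [0.0, 0.0, 0.0, 1.0]]}
wrist {'K': [[367.0902, 0.0, 321.3348], [0.0, 367.0902, 241.4907], [0.0, 0.0, 1.0]], 'D': [-0.0284, 0.0, 0.0, 0.0, 0.0], 'mount': [[0.0004, 0.9711, 0.2387, 0.0647], [1.0, 0.0, -0.0016, -0.0003], [-0.0016, 0.2387, -0.9711, -0.1755], [0.0, 0.0, 0.0, 1.0]]}
```

View pics/top0.png

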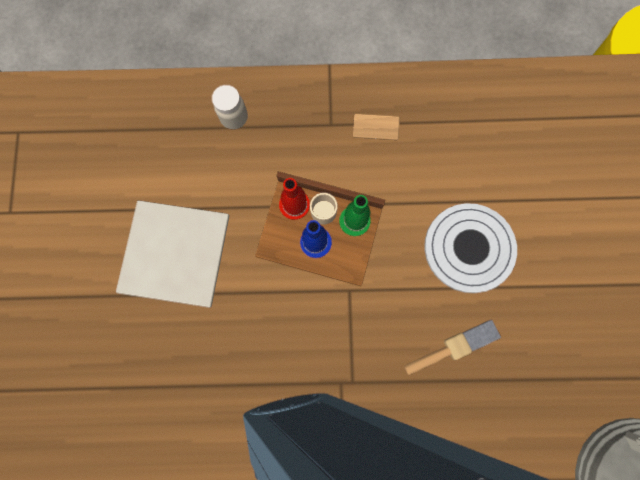

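View pics/side0.png

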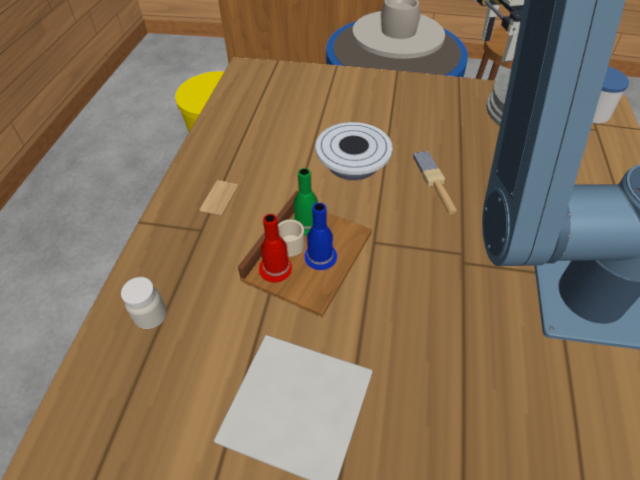

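View pics/wrist0.png

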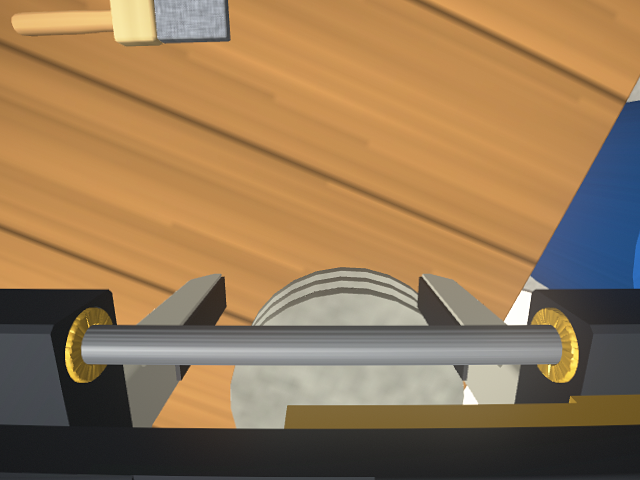

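The top view shows red, green and blue bottles with rims near (291,185), (361,200) and (313,226). The cup is at about (323,207), the bat centre at (172,253) and the wheel spot at (471,247). I'll enlarge the top view and measure.

```bash
cat > h.py <<'E'
import cv2,numpy as np
from station import robot
F=np.diag([1,-1,-1.])
def ray(cal,uv,T=None):
    K=np.array(cal["K"]);D=np.array(cal["D"])
    p=cv2.undistortPoints(np.array(uv,float).reshape(-1,1,2),K,D).reshape(-1,2)
    d=np.c_[p[:,0],-p[:,1],-np.ones(len(p))]
    if T is None: T=np.linalg.inv(np.array(cal["view"]))
    return T[:3,3],d@T[:3,:3].T
def onz(cal,uv,z,T=None):
    o,d=ray(cal,uv,T); return o+d*((z-o[2])/d[:,2])[:,None]
def proj(cal,P,V=None):
    if V is None: V=np.array(cal["view"])
    c=(np.atleast_2d(P)@V[:3,:3].T+V[:3,3])@F
    return cv2.projectPoints(c.reshape(-1,1,3),np.zeros(3),np.zeros(3),np.array(cal["K"]),np.array(cal["D"]))[0].reshape(-1,2)
def wristT(s):
    from scipy.spatial.transform import Rotation as R
    T=np.eye(4);T[:3,:3]=R.from_euler('xyz',s["ee_rot"],degrees=True).as_matrix();T[:3,3]=s["ee_pos"]
    return T@np.array(robot.get_calibration("wrist")["mount"])
def big(m):
    cs,_=cv2.findContours(m.astype(np.uint8),cv2.RETR_EXTERNAL,cv2.CHAIN_APPROX_NONE)
    return max(cs,key=cv2.contourArea)
E
python3 - <<'E'
from h import *
im=cv2.imread("pics/top0.png");cal=robot.get_calibration("top")
cv2.imwrite("pics/topc.png",cv2.resize(im[165:295,250:390],None,fx=5,fy=4.6,interpolation=cv2.INTER_CUBIC) if 0 else cv2.resize(im[170:290,250:390],None,fx=5,fy=5,interpolation=cv2.INTER_CUBIC))
sd=cv2.imread("pics/side0.png");cv2.imwrite("pics/sidec.png",cv2.resize(sd[160:310,235:375],None,fx=4,fy=4,interpolation=cv2.INTER_CUBIC))
hsv=cv2.cvtColor(im,cv2.COLOR_BGR2HSV)
m=np.zeros(im.shape[:2]);m[190:320,100:240]=(hsv[190:320,100:240,1]<50)&(hsv[190:320,100:240,2]>140)
r=cv2.boxPoints(cv2.minAreaRect(big(m)));a=cv2.approxPolyDP(big(m),8,True).reshape(-1,2);print("bat px",a.tolist())
P=onz(cal,a,.012);print("bat",P.round(4).tolist(),P.mean(0))
m=np.zeros(im.shape[:2]);m[220:275,445:500]=im[220:275,445:500].max(2)<80
e=cv2.fitEllipse(big(m));print("spot",e,onz(cal,[e[0]],.055))
E
```

```text
bat px [[138, 201], [116, 291], [210, 306], [227, 214]]
bat [[0.6316, 0.3759, 0.012], [0.4406, 0.4113, 0.012], [0.4054, 0.2169, 0.012], [0.5984, 0.1852, 0.012]] [0.5189938  0.29730049 0.012     ]
spot ((471.0457763671875, 246.77748107910156), (32.235191345214844, 34.46221160888672), 121.21607971191406) [[ 0.50827933 -0.30982312  0.055     ]]
```

View pics/topc.png

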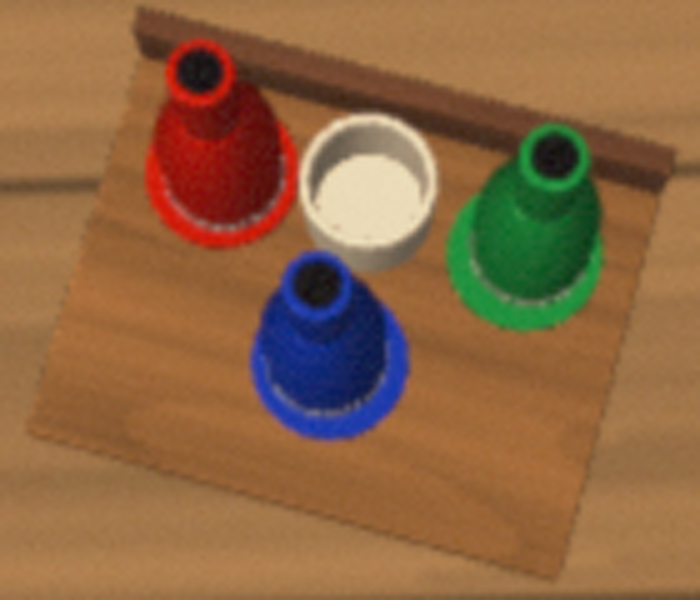

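View pics/sidec.png

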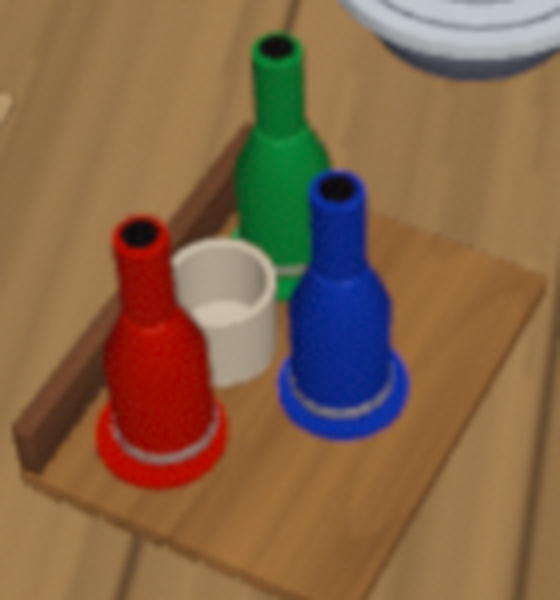

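Crop: hole centres are red (199,71), green (553,157), blue (318,286), and the cup rim is at (368,184), all in the 5x top crop. Next: refine the holes, triangulate, and get the board frame.

Run:
```python
from h import *
top=cv2.imread("pics/top0.png");sd=cv2.imread("pics/side0.png")
ct,cs=robot.get_calibration("top"),robot.get_calibration("side")
def hole(im,u,v,r=8):
    u0,v0=int(u)-r,int(v)-r
    c=im[v0:v0+2*r+1,u0:u0+2*r+1].max(2).astype(float)
    yy,xx=np.mgrid[:2*r+1,:2*r+1]; w=np.clip(75-c,0,60)*(np.hypot(xx-r,yy-r)<6)
    return [u0+(w*xx).sum()/w.sum(),v0+(w*yy).sum()/w.sum()]
T={"red":(289.8,184.2),"green":(360.6,201.4),"blue":(313.2,227)};S={"red":(270,217.6),"green":(303.6,171.4),"blue":(319,206.6)}
tops={}
for n in T:
    a=hole(top,*T[n]);b=hole(sd,*S[n]);
    p=onz(ct,[a],.158)[0];q=onz(cs,[b],.158)[0]
    o1,d1=ray(ct,[a]);o2,d2=ray(cs,[b]);A=np.c_[d1[0],-d2[0]];x=np.linalg.lstsq(A,o2-o1,rcond=None)[0]
    P1=o1+d1[0]*x[0];P2=o2+d2[0]*x[1]
    print(n,np.round(a,1),np.round(b,1),p[:2].round(4),q[:2].round(4),P1.round(4),P2.round(4)); tops[n]=(p+q)[:2]/2
# coaster lower edges / masks both views
for vn,im,c in(("top",top,ct),("side",sd,cs)):
    hsv=cv2.cvtColor(im,cv2.COLOR_BGR2HSV)
    e=cv2.fitEllipse
for z,uv in((.065,[(323.2,206.4)]),): print("cup top",onz(ct,uv,z))
# side cup rim crop centre (222,285)
print("cup side",onz(cs,[(235+222/4-.4,160+284/4-.4)],.065))
# board near corners (z .015): crop (30,432),(555,578) ; batten top corners (140,8),(675,152) z=.05
B=onz(ct,[(250+30/5-.4,170+432/5-.4),(250+555/5-.4,170+578/5-.4)],.015)
H=onz(ct,[(250+140/5-.4,170+8/5-.4),(250+675/5-.4,170+152/5-.4)],.05)
print(B.round(4),H.round(4))
L,Rr=B[0],B[1]; dy=(L-Rr)[:2];print("len",np.linalg.norm(dy));
dyh=(H[0]-H[1])[:2];print(np.linalg.norm(dyh))
yw=np.degrees(np.arctan2(-dy[0],dy[1]));yh=np.degrees(np.arctan2(-dyh[0],dyh[1]));print("yaws",yw,yh)
y=np.radians((yw+yh)/2);ex=np.array([np.cos(y),np.sin(y)]);c=((B+H)[:, :2].mean(0))/2;print("centre",c)
cup=onz(ct,[(323.2,206.4)],.065)[0,:2]
ey=np.array([-ex[1],ex[0]])
for n,p in list(tops.items())+[("cup",cup)]: print(n,p.round(4),"board",((p-c)@ex).round(4),((p-c)@ey).round(4))
for n,o in(("+66",(.038,.066)),("-66",(.038,-.066)),("near",(-.028,0)),("cup",(.038,0))): print(n,(c+ex*o[0]+ey*o[1]).round(4))
```

```text
red [289.6 183.8] [269.4 218. ] [0.6139 0.0404] [0.6122 0.0415] [0.6141 0.0405 0.1573] [0.6126 0.0405 0.1568]
green [360.6 200.9] [303.7 171.4] [ 0.5787 -0.0866] [ 0.5773 -0.0855] [ 0.5789 -0.0866  0.1574] [ 0.5776 -0.0866  0.157 ]
blue [313.  226.4] [318.8 206.7] [ 5.34e-01 -5.00e-04] [5.324e-01 5.000e-04] [ 5.341e-01 -5.000e-04  1.574e-01] [ 5.326e-01 -4.000e-04  1.571e-01]
cup top [[ 0.59556017 -0.0194272   0.065     ]]
cup side [[ 0.59318236 -0.01346394  0.065     ]]
[[ 0.5062  0.1235  0.015 ]
 [ 0.4406 -0.0922  0.015 ]] [[ 0.6772  0.0732  0.05  ]
 [ 0.6099 -0.1448  0.05  ]]
len 0.2254592741819544
0.2281020205023868
yaws -16.910919474443016 -17.156852438978436
centre [ 0.55848368 -0.01006036]
red [0.6131 0.041 ] board 0.0372 0.0648
green [ 0.578 -0.086] board 0.0409 -0.0669
blue [ 0.5332 -0.    ] board -0.0271 0.0022
cup [ 0.5956 -0.0194] board 0.0382 0.0019
+66 [0.6142 0.0419]
-66 [ 0.5755 -0.0843]
near [ 0.5317 -0.0019]
cup [ 0.5948 -0.0212]
```

```bash
cat > g.py <<'E'
import sys
from h import *
from scipy.spatial.transform import Rotation as R
# usage: g.py x y z [yaw]  (goal of grasp point, 6 mm ahead of TCP)
s=robot.get_state();a=[float(v) for v in sys.argv[1:]]
Rt=R.from_euler('xyz',s["ee_rot"],degrees=True)
yaw=a[3] if len(a)>3 else -16.3
goal=R.from_euler('xyz',[180,0,yaw],degrees=True)
g=np.array(a[:3])+[0,0,.006]
d=Rt.inv().apply(g-s["ee_pos"])*1000
print("shift mm",d.round(1),"turn",(Rt.inv()*goal).as_rotvec().round(3),"t",round(s["t"],2),"grasp",(s["ee_pos"]-[0,0,.006]).round(4),"rot",s["ee_rot"].round(2),"F",s["ft_force"].round(1),"op",round(s["opening"],4))
E
python3 g.py 0.613 0.041 0.28
```

```text
shift mm [ 582.9 -355.9  -75.4] turn [-0.001  0.     0.672] t 0.15 grasp [ 0.2079 -0.5087  0.2039] rot [-1.7992e+02 -2.0000e-02  2.2220e+01] F [0.5 1.  0.6] op 0.093
```

>>> move_arm:
  rows: [10,-6,-30,0,0,0.1,0.4,35,-21,-60,0,0,0.24,0.4,75,-45,-76,0,0,0.38,0.4,115,-70,-76,0,0,0.52,0.4,155,-95,-76,0,0,0.672,0.4]
  squeeze: 35

```text
t: 0.65
ee_pos: [0.3146, -0.364, 0.2871]
ee_rot: [180.0, -0.1, -15.9]
ft_force: [0.3, -0.8, 0.5]
opening: 0.0586
```

```bash
python3 g.py 0.613 0.041 0.28
```

```text
shift mm [ 176.  -471.3    1. ] turn [ 0.001 -0.001  0.007] t 0.65 grasp [ 0.3146 -0.364   0.2811] rot [ 1.7997e+02 -6.0000e-02 -1.5910e+01] F [ 0.3 -0.8  0.5] op 0.0586
```

>>> move_arm:
  rows: [16,-43,0,0,0,0,0.4,33,-87,0,0,0,0,0.4,49,-131,0,0,0,0,0.4,65,-175,0,0,0,0,0.4,82,-219,0,0,0,0,0.4]

```text
t: 1.15
ee_pos: [0.452, -0.1746, 0.2865]
ee_rot: [180.0, 0.0, -15.6]
ft_force: [1.5, 0.1, -0.4]
opening: 0.056
```

>>> move_arm:
  rows: [16,-43,0,0,0,0,0.4,33,-87,0,0,0,0,0.4,49,-131,0,0,0,0,0.4,65,-175,0,0,0,0,0.4,82,-219,0,0,0,0,0.4]

```text
t: 1.65
ee_pos: [0.5897, 0.0145, 0.2863]
ee_rot: [180.0, 0.0, -15.5]
ft_force: [0.8, -0.8, 0.8]
opening: 0.0559
```

```bash
python3 g.py 0.613 0.041 0.14
```

```text
shift mm [ 15.4 -31.8 140.3] turn [0.    0.    0.013] t 1.65 grasp [0.5897 0.0145 0.2803] rot [ 1.7999e+02  2.0000e-02 -1.5530e+01] F [ 0.8 -0.8  0.8] op 0.0559
```

>>> move_arm:
  rows: [8,-16,0,0,0,0.013,0.4,15,-31,0,0,0,0.013,0.4,15,-31,20,0,0,0.013,0.4,15,-31,30,0,0,0.013,0.4,15,-31,30,0,0,0.013,0.4]

```text
t: 2.15
ee_pos: [0.6105, 0.0385, 0.2542]
ee_rot: [179.9, 0.3, -16.3]
ft_force: [0.2, -0.4, -0.2]
opening: 0.0555
```

```bash
python3 g.py 0.613 0.041 0.14
python3 - <<'E'
from h import *
for n in("wrist","side"): cv2.imwrite(f"pics/{n}1.png",robot.grab_frame(n))
E
```

```text
shift mm [  2.2  -3.2 108.2] turn [0.001 0.005 0.   ] t 2.15 grasp [0.6105 0.0385 0.2482] rot [179.95   0.27 -16.29] F [ 0.2 -0.4 -0.2] op 0.0555
```

View pics/wrist1.png

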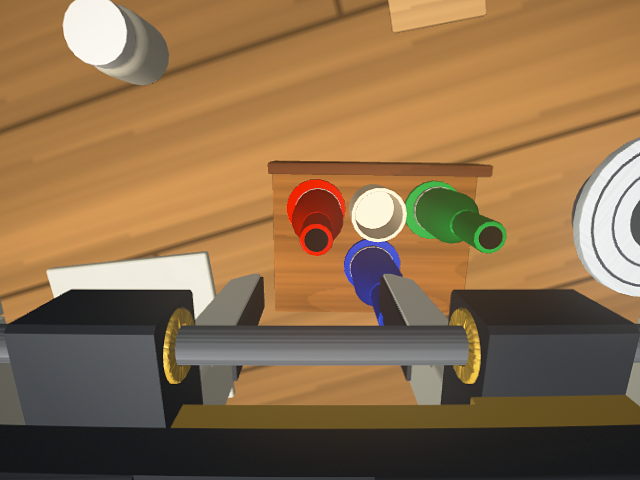

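View pics/side1.png

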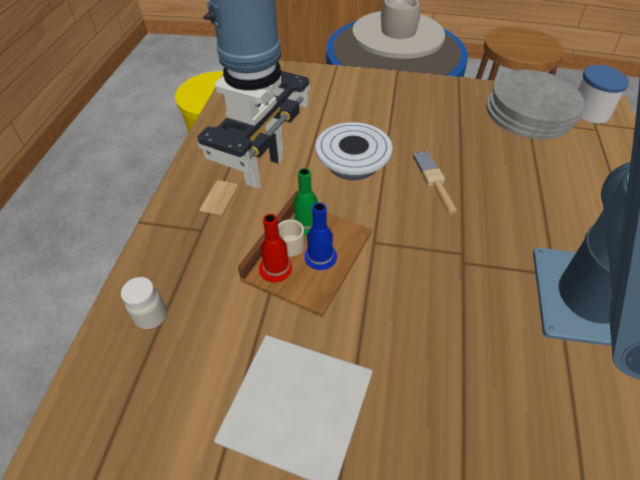

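Wrist view: the red hole is at (316,238), green at (489,236), and the fingers straddle column 320. I'll check these against the geometry.

Run:
```python
from h import *
s=robot.get_state();T=wristT(s);c=robot.get_calibration("wrist")
print("red",onz(c,[(316,238.)],.158,T),"green",onz(c,[(488.5,236)],.158,T))
cs=robot.get_calibration("side")
print("tip in side",proj(cs,s["ee_pos"]-[0,0,.025]))
print("tip in wrist",proj(c,s["ee_pos"]-[0,0,.025],np.linalg.inv(T)))
print("board corner left-near wrist z.015",onz(c,[(274,307),(466,311)],.015,T),"batten top ",onz(c,[(268,163),(492,166)],.05,T))
```

```text
red [[0.6128767  0.04121144 0.158     ]] green [[ 0.57703345 -0.08690348  0.158     ]]
tip in side [[266.24056516 186.20814601]]
tip in wrist [[320.23405531 268.0522382 ]]
board corner left-near wrist z.015 [[ 0.51233645  0.12650218  0.015     ]
 [ 0.44030974 -0.09899128  0.015     ]] batten top  [[ 0.67801689  0.07439199  0.05      ]
 [ 0.61100935 -0.14556689  0.05      ]]
```

>>> move_arm:
  rows: [2,-3,15,0,0,0,0.4,2,-3,45,0,0,0,0.4,2,-3,80,0,0,0,0.4,2,-3,103,0,0,0,0.4,2,-3,108,0,0,0,0.4]

```text
t: 2.75
ee_pos: [0.613, 0.0404, 0.1464]
ee_rot: [180.0, 0.2, -16.3]
ft_force: [0.5, -0.4, 0.4]
opening: 0.0561
```

```bash
python3 g.py 0.613 0.041 0.14
```

```text
shift mm [-0.2 -0.5  0.4] turn [ 0.001  0.004 -0.001] t 2.75 grasp [0.613  0.0404 0.1404] rot [179.96   0.24 -16.34] F [ 0.5 -0.4  0.4] op 0.0561
```

>>> move_arm:
  rows: [0,0,0,0,0.004,0,0.5,0,0,0,0,0.004,0,0.6,0,0,0,0,0.004,0,0.7,0,0,0,0,0.004,0,0.8,0,0,0,0,0.004,0,0.8]

```text
t: 3.25
ee_pos: [0.6154, 0.0408, 0.1498]
ee_rot: [-180.0, -0.4, -16.3]
ft_force: [-0.2, 2.0, 2.9]
opening: 0.0243
```

>>> move_arm:
  rows: [0,0,0,0,0,0,0.9,0,0,0,0,0,0,0.9,0,0,0,0,0,0,0.9,0,0,-5,0,0,0,0.9,0,0,-10,0,0,0,0.9]

```text
t: 3.75
ee_pos: [0.6136, 0.0408, 0.1578]
ee_rot: [180.0, -0.1, -16.3]
ft_force: [-0.5, -0.4, -4.2]
opening: 0.0241
```

```bash
python3 g.py 0.613 0.041 0.29
```

```text
shift mm [-5.000e-01  1.000e-01 -1.382e+02] turn [ 0.001 -0.001  0.   ] t 3.75 grasp [0.6136 0.0408 0.1518] rot [ 1.7997e+02 -8.0000e-02 -1.6280e+01] F [-0.5 -0.4 -4.2] op 0.0241
```

>>> move_arm:
  rows: [0,0,-8,0,0,0,0.9,0,0,-24,0,0,0,0.9,0,0,-44,0,0,0,0.9,0,0,-60,0,0,0,0.9,0,0,-66,0,0,0,0.9]

```text
t: 4.25
ee_pos: [0.6151, 0.0408, 0.2267]
ee_rot: [-180.0, -0.4, -16.3]
ft_force: [0.3, -0.2, -3.4]
opening: 0.0238
```

```bash
python3 g.py 0.578 0.342 0.21
python3 - <<'E'
from h import *
for n in("side",): cv2.imwrite(f"pics/{n}2.png",robot.grab_frame(n))
E
```

```text
shift mm [-120.1 -278.7   10. ] turn [-0.    -0.007  0.   ] t 4.25 grasp [0.6151 0.0408 0.2207] rot [-179.97   -0.39  -16.28] F [ 0.3 -0.2 -3.4] op 0.0238
```

View pics/side2.png

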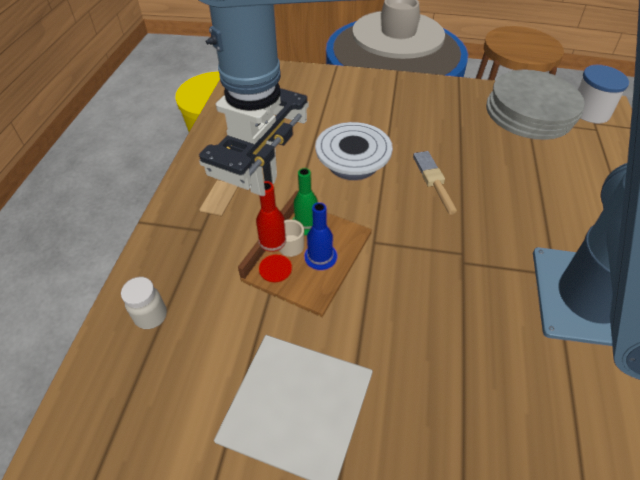

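Red bottle is lifted upright in the jaws at (270,220), with its coaster bare at (276,268).

>>> move_arm:
  rows: [-4,-10,0,0,0,0,0.9,-15,-34,0,0,0,0,0.9,-30,-68,0,0,0,0,0.9,-47,-108,0,0,0,0,0.9,-64,-148,0,0,0,0,0.9]

```text
t: 4.8
ee_pos: [0.5931, 0.2027, 0.2228]
ee_rot: [180.0, -0.1, -16.3]
ft_force: [-0.2, -0.7, -3.4]
opening: 0.0243
```

```bash
python3 g.py 0.578 0.342 0.15
```

```text
shift mm [ -53.8 -129.5   66.6] turn [ 0.001 -0.001 -0.001] t 4.8 grasp [0.5931 0.2027 0.2168] rot [ 1.7996e+02 -8.0000e-02 -1.6330e+01] F [-0.2 -0.7 -3.4] op 0.0243
```

>>> move_arm:
  rows: [-16,-38,0,0,0,0,0.9,-32,-76,5,0,0,0,0.9,-44,-106,20,0,0,0,0.9,-52,-124,40,0,0,0,0.9,-54,-130,55,0,0,0,0.9]

```text
t: 5.3
ee_pos: [0.5767, 0.3435, 0.1661]
ee_rot: [179.9, -0.0, -16.1]
ft_force: [-0.3, 0.4, -3.8]
opening: 0.0241
```

```bash
python3 g.py 0.578 0.342 0.135
```

```text
shift mm [ 1.6  1.1 25.1] turn [ 0.001 -0.     0.003] t 5.3 grasp [0.5767 0.3435 0.1601] rot [ 1.7992e+02 -2.0000e-02 -1.6100e+01] F [-0.3  0.4 -3.8] op 0.0241
```

>>> move_arm:
  rows: [1,1,12,0,0,0,0.9,1,1,20,0,0,0,0.9,1,1,23,0,0,0,0.9,1,1,24,0,0,0,0.9,1,1,25,0,0,0,0.9]

```text
t: 5.8
ee_pos: [0.5809, 0.3387, 0.145]
ee_rot: [-179.9, -0.3, -16.4]
ft_force: [-0.2, -0.2, -3.3]
opening: 0.024
```

>>> move_arm:
  rows: [0,0,0,0,0,0,0.9,0,0,0,0,0,0,0.9,0,0,1,0,0,0,0.9,0,0,2,0,0,0,0.9,0,0,2,0,0,0,0.9]

```text
t: 6.3
ee_pos: [0.5799, 0.3395, 0.1419]
ee_rot: [180.0, -0.2, -16.3]
ft_force: [-0.4, 0.0, -3.6]
opening: 0.0242
```

```bash
python3 g.py 0.578 0.342 0.133
```

```text
shift mm [-2.5 -1.9  2.9] turn [ 0.    -0.004  0.   ] t 6.3 grasp [0.5799 0.3395 0.1359] rot [179.99  -0.22 -16.28] F [-0.4  0.  -3.6] op 0.0242
```

>>> move_arm:
  rows: [0,0,1,0,0,0,0.9,0,0,2,0,0,0,0.9,0,0,2.5,0,0,0,0.9,0,0,3,0,0,0,0.9,0,0,3,0,0,0,0.9]

```text
t: 6.8
ee_pos: [0.5807, 0.3399, 0.1409]
ee_rot: [-179.9, -0.4, -16.3]
ft_force: [-0.9, -0.3, 6.3]
opening: 0.0239
```

>>> move_arm:
  rows: [0,0,-0.5,0,0,0,0.7,0,0,-0.5,0,0,0,0.65,0,0,-0.5,0,0,0,0.6,0,0,-0.5,0,0,0,0.5,0,0,-0.5,0,0,0,0.4]

```text
t: 7.3
ee_pos: [0.5799, 0.3394, 0.1393]
ee_rot: [180.0, -0.2, -16.3]
ft_force: [0.0, 0.9, 0.7]
opening: 0.0485
```

>>> move_arm:
  rows: [0,0,-5,0,0,0,0.4,0,0,-20,0,0,0,0.4,0,0,-50,0,0,0,0.4,0,0,-90,0,0,0,0.4,0,0,-135,0,0,0,0.4]

```text
t: 7.8
ee_pos: [0.5788, 0.3393, 0.2751]
ee_rot: [179.9, -0.1, -16.3]
ft_force: [0.9, 0.1, 0.9]
opening: 0.0558
```

```bash
python3 g.py 0.5775 -0.0863 0.27
python3 - <<'E'
from h import *
for n in("side","top","wrist"): cv2.imwrite(f"pics/{n}3.png",robot.grab_frame(n))
s=robot.get_state();print(s["ee_pos"],s["ee_rot"])
E
```

```text
shift mm [ 1.181e+02  4.089e+02 -1.000e-01] turn [ 0.001 -0.002  0.   ] t 7.8 grasp [0.5788 0.3393 0.2691] rot [ 1.7992e+02 -1.2000e-01 -1.6290e+01] F [0.9 0.1 0.9] op 0.0558
[0.58126527 0.34039058 0.27963307] [-179.69097316   -0.63471075  -16.28038779]
```

View pics/side3.png

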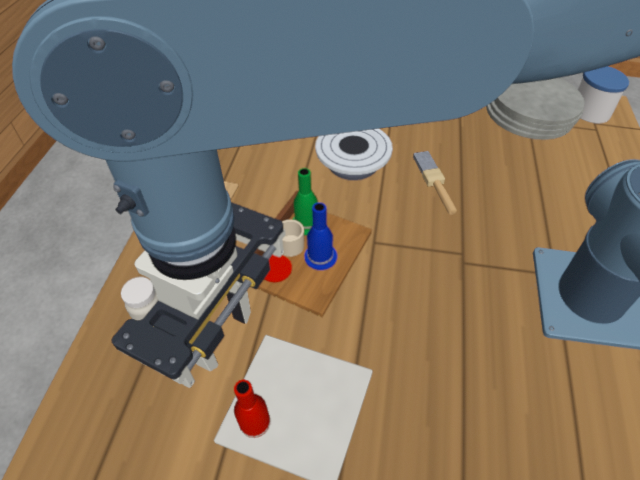

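View pics/top3.png

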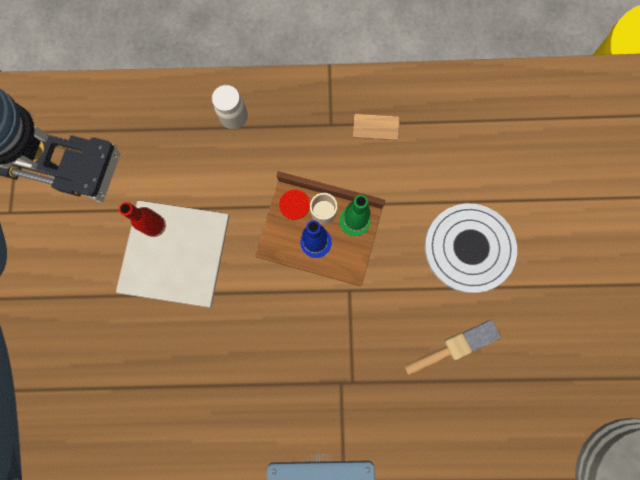

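Red stands on the bat (side (252,408), top (145,220)) and its coaster is clear at top (294,204). Next is green.

>>> move_arm:
  rows: [5,18,0,0,0,0,0.4,17,59,0,0,0,0,0.4,30,105,0,0,0,0,0.4,43,151,0,0,0,0,0.4,57,197,0,0,0,0,0.4]

```text
t: 8.45
ee_pos: [0.5773, 0.1318, 0.2728]
ee_rot: [179.9, -0.0, -16.3]
ft_force: [0.7, -0.3, 0.8]
opening: 0.0558
```

>>> move_arm:
  rows: [13,46,0,0,0,0,0.4,27,92,0,0,0,0,0.4,40,138,0,0,0,0,0.4,52,180,0,0,0,0,0.4,60,207,0,0,0,0,0.4]

```text
t: 8.95
ee_pos: [0.5765, -0.0849, 0.273]
ee_rot: [179.9, -0.0, -16.5]
ft_force: [-1.0, 0.2, -0.4]
opening: 0.0557
```

```bash
python3 g.py 0.5775 -0.0863 0.14
python3 - <<'E'
from h import *
for n,roi in(("top",(185,225,275,315)),("side",(250,285,255,295))):
    im=cv2.imread(f"pics/{n}3.png").astype(int);c=robot.get_calibration(n)
    m=np.zeros(im.shape[:2]);m[roi[0]:roi[1],roi[2]:roi[3]]=((im[...,2]>150)&(im[...,1]<70)&(im[...,0]<70))[roi[0]:roi[1],roi[2]:roi[3]]
    k=big(m);e=cv2.fitEllipse(cv2.convexHull(k));M=cv2.moments(k);print(n,e,onz(c,[e[0],(M['m10']/M['m00'],M['m01']/M['m00'])],.020)[:,:2].round(4))
E
```

```text
shift mm [  1.3   0.9 127. ] turn [ 0.001 -0.    -0.003] t 8.95 grasp [ 0.5765 -0.0849  0.267 ] rot [ 1.7994e+02 -2.0000e-02 -1.6450e+01] F [-1.   0.2 -0.4] op 0.0557
top ((294.00445556640625, 204.0681915283203), (30.022666931152344, 30.901933670043945), 64.96037292480469) [[0.6144 0.042 ]
 [0.6145 0.0422]]
side ((276.3946533203125, 268.44476318359375), (26.47364616394043, 30.905988693237305), 62.006011962890625) [[0.6094 0.0486]
 [0.6048 0.0488]]
```

>>> move_arm:
  rows: [1,1,15,0,0,0,0.4,1,1,55,0,0,0,0.4,1,1,95,0,0,0,0.4,1,1,119,0,0,0,0.4,1,1,125,0,0,0,0.4]

```text
t: 9.45
ee_pos: [0.5756, -0.0822, 0.1451]
ee_rot: [-180.0, 0.3, -16.3]
ft_force: [-0.4, -0.1, -0.3]
opening: 0.0559
```

```bash
python3 g.py 0.5775 -0.0863 0.14
```

```text
shift mm [ 3.   3.4 -0.9] turn [-0.     0.006 -0.001] t 9.45 grasp [ 0.5756 -0.0822  0.1391] rot [-180.      0.33  -16.33] F [-0.4 -0.1 -0.3] op 0.0559
```

>>> move_arm:
  rows: [0,0,0,0,0,0,0.4,0,0,0,0,0,0,0.4,0,0,0,0,0,0,0.4,0,0,0,0,0,0,0.4,0,0,0,0,0,0,0.4]

```text
t: 9.95
ee_pos: [0.5802, -0.0825, 0.1511]
ee_rot: [180.0, -0.3, -16.3]
ft_force: [-0.2, 0.2, -0.1]
opening: 0.0558
```

```bash
python3 g.py 0.5775 -0.0863 0.142
```

```text
shift mm [-1.5  4.4  3. ] turn [ 0.    -0.006  0.   ] t 9.95 grasp [ 0.5802 -0.0825  0.1451] rot [180.    -0.33 -16.28] F [-0.2  0.2 -0.1] op 0.0558
```

>>> move_arm:
  rows: [0,2,0,0,0,0,0.4,0,4,0,0,0,0,0.4,0,4,0,0,0,0,0.4,0,4,0,0,0,0,0.4,0,4,0,0,0,0,0.4]

```text
t: 10.45
ee_pos: [0.5785, -0.0862, 0.15]
ee_rot: [-180.0, -0.2, -16.3]
ft_force: [0.4, 0.8, -0.3]
opening: 0.0555
```

```bash
python3 g.py 0.5775 -0.0863 0.142
python3 - <<'E'
from h import *
for i in range(6):
    s=robot.get_state();print(s["t"],s["ee_pos"].round(4),s["q"].round(2)); robot.grab_frame("top")
E
```

```text
shift mm [-1.   0.4  2. ] turn [-0.    -0.004  0.   ] t 10.45 grasp [ 0.5785 -0.0862  0.144 ] rot [-180.     -0.22  -16.29] F [ 0.4  0.8 -0.3] op 0.0555
10.45 [ 0.5785 -0.0862  0.15  ] [-1.941e+01  2.083e+01  8.826e+01  2.000e-02  7.069e+01  8.688e+01]
10.5 [ 0.5785 -0.0862  0.15  ] [-1.940e+01  2.083e+01  8.826e+01  2.000e-02  7.069e+01  8.688e+01]
10.55 [ 0.5785 -0.0861  0.15  ] [-1.940e+01  2.084e+01  8.826e+01  1.000e-02  7.069e+01  8.688e+01]
10.6 [ 0.5785 -0.0862  0.15  ] [-1.940e+01  2.083e+01  8.826e+01  1.000e-02  7.069e+01  8.688e+01]
10.65 [ 0.5785 -0.0862  0.15  ] [-1.940e+01  2.083e+01  8.826e+01  2.000e-02  7.069e+01  8.688e+01]
10.7 [ 0.5785 -0.0862  0.15  ] [-1.940e+01  2.083e+01  8.826e+01  1.000e-02  7.069e+01  8.688e+01]
```

Settled on target. Closing.

>>> move_arm:
  rows: [-1,0,2,0,-0.004,0,0.5,-1,0,2,0,-0.004,0,0.6,-1,0,2,0,-0.004,0,0.65,-1,0,2,0,-0.004,0,0.8,-1,0,2,0,-0.004,0,0.9]

```text
t: 11.25
ee_pos: [0.5776, -0.0858, 0.1481]
ee_rot: [-180.0, -0.0, -16.3]
ft_force: [-0.4, 0.6, -0.3]
opening: 0.0246
```

>>> move_arm:
  rows: [0,0,0,0,0,0,0.9,0,0,0,0,0,0,0.9,0,0,-5,0,0,0,0.9,0,0,-15,0,0,0,0.9,0,0,-30,0,0,0,0.9]

```text
t: 11.75
ee_pos: [0.5769, -0.0858, 0.1779]
ee_rot: [-180.0, 0.1, -16.3]
ft_force: [-0.8, -1.2, -2.8]
opening: 0.0246
```

>>> move_arm:
  rows: [0,0,-20,0,0,0,0.9,0,0,-45,0,0,0,0.9,0,0,-75,0,0,0,0.9,0,0,-100,0,0,0,0.9,0,0,-115,0,0,0,0.9]

```text
t: 12.25
ee_pos: [0.5781, -0.0861, 0.2963]
ee_rot: [180.0, -0.2, -16.3]
ft_force: [0.4, -0.4, -3.5]
opening: 0.0244
```

```bash
python3 g.py 0.558 0.234 0.285
```

```text
shift mm [-109.1 -301.7    4.8] turn [ 0.    -0.004  0.   ] t 12.25 grasp [ 0.5781 -0.0861  0.2903] rot [179.98  -0.21 -16.28] F [ 0.4 -0.4 -3.5] op 0.0244
```

>>> move_arm:
  rows: [-4,-10,0,0,0,0,0.9,-14,-38,0,0,0,0,0.9,-28,-77,0,0,0,0,0.9,-44,-121,0,0,0,0,0.9,-60,-165,0,0,0,0,0.9]

```text
t: 12.75
ee_pos: [0.5651, 0.0913, 0.2919]
ee_rot: [180.0, 0.1, -16.3]
ft_force: [1.1, -0.2, -3.1]
opening: 0.0245
```

>>> move_arm:
  rows: [-16,-44,0,0,0,0,0.9,-30,-82,5,0,0,0,0.9,-41,-113,25,0,0,0,0.9,-48,-132,55,0,0,0,0.9,-50,-137,90,0,0,0,0.9]

```text
t: 13.25
ee_pos: [0.5555, 0.2384, 0.2021]
ee_rot: [-179.9, -0.0, -16.1]
ft_force: [0.8, -0.7, -3.5]
opening: 0.0247
```

>>> move_arm:
  rows: [0,0,25,0,0,0,0.9,0,0,40,0,0,0,0.9,0,0,45,0,0,0,0.9,0,0,46,0,0,0,0.9,0,0,47,0,0,0,0.9]

```text
t: 13.75
ee_pos: [0.557, 0.2351, 0.1568]
ee_rot: [-180.0, -0.1, -16.3]
ft_force: [-0.2, -0.2, -3.5]
opening: 0.0244
```

```bash
python3 g.py 0.558 0.234 0.133
```

```text
shift mm [ 1.2  0.8 17.8] turn [-0.001 -0.001  0.   ] t 13.75 grasp [0.557  0.2351 0.1508] rot [-1.7996e+02 -6.0000e-02 -1.6290e+01] F [-0.2 -0.2 -3.5] op 0.0244
```

Down to about 2 mm above, then touch.

>>> move_arm:
  rows: [0,0,8,0,0,0,0.9,0,0,14,0,0,0,0.9,0,0,16,0,0,0,0.9,0,0,17,0,0,0,0.9,0,0,18,0,0,0,0.9]

```text
t: 14.25
ee_pos: [0.5573, 0.2349, 0.1391]
ee_rot: [-180.0, -0.1, -16.3]
ft_force: [-0.6, 0.7, 6.6]
opening: 0.0245
```

>>> move_arm:
  rows: [0,0,0.5,0,0,0,0.9,0,0,1,0,0,0,0.9,0,0,1.5,0,0,0,0.9,0,0,1.5,0,0,0,0.9,0,0,1.5,0,0,0,0.9]

```text
t: 14.75
ee_pos: [0.558, 0.2351, 0.1391]
ee_rot: [-179.9, -0.2, -16.3]
ft_force: [-2.9, 0.3, 9.1]
opening: 0.0245
```

Contact. Release and lift.

>>> move_arm:
  rows: [0,0,-1,0,0,0,0.7,0,0,-1,0,0,0,0.65,0,0,-1,0,0,0,0.6,0,0,-1,0,0,0,0.5,0,0,-1,0,0,0,0.4]

```text
t: 15.25
ee_pos: [0.5566, 0.2348, 0.1373]
ee_rot: [180.0, 0.0, -16.3]
ft_force: [0.0, -0.1, 0.4]
opening: 0.0485
```

>>> move_arm:
  rows: [0,0,-5,0,0,0,0.4,0,0,-20,0,0,0,0.4,0,0,-50,0,0,0,0.4,0,0,-90,0,0,0,0.4,0,0,-135,0,0,0,0.4]

```text
t: 15.75
ee_pos: [0.5559, 0.2346, 0.2732]
ee_rot: [179.9, 0.1, -16.3]
ft_force: [1.0, 0.1, 0.6]
opening: 0.0558
```

```bash
python3 g.py 0.533 0.000 0.27;python3 - <<'E'
from h import *
im=robot.grab_frame("top");cv2.imwrite("pics/top4.png",im)
E
```

```text
shift mm [ 43.8 231.6  -2.7] turn [0.001 0.002 0.   ] t 15.75 grasp [0.5559 0.2346 0.2672] rot [ 1.7993e+02  1.2000e-01 -1.6290e+01] F [1.  0.1 0.6] op 0.0558
```

View pics/top4.png

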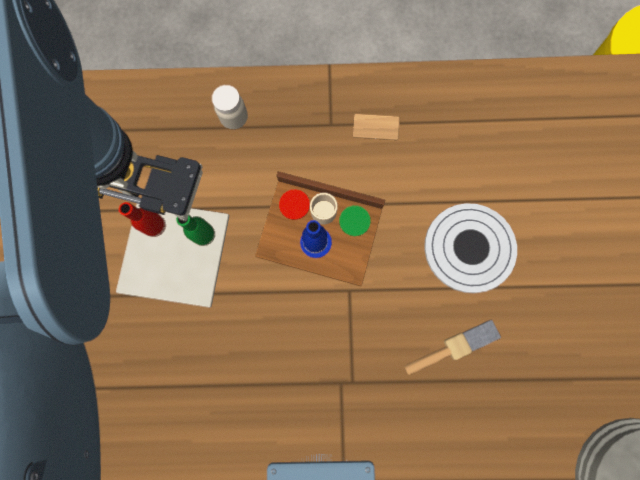

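Green stands on the bat at (197,230), and its coaster is bare at (356,221). Next is blue.

>>> move_arm:
  rows: [4,21,0,0,0,0,0.4,12,65,0,0,0,0,0.4,21,111,0,0,0,0,0.4,30,157,0,0,0,0,0.4,38,200,0,0,0,0,0.4]

```text
t: 16.3
ee_pos: [0.5367, 0.0304, 0.2729]
ee_rot: [180.0, -0.0, -16.3]
ft_force: [0.7, 0.1, 0.7]
opening: 0.0563
```

```bash
python3 g.py 0.533 0.000 0.142;python3 - <<'E'
from h import *
im=cv2.imread("pics/top4.png").astype(int);c=robot.get_calibration("top")
for n,ch,roi in(("red",2,(185,225,275,315)),("green",1,(200,242,335,378))):
    o=[k for k in range(3) if k!=ch]
    mm=(im[...,ch]>110)&(im[...,ch]>2*im[...,o[0]])&(im[...,ch]>2*im[...,o[1]])
    m=np.zeros(im.shape[:2]);m[roi[0]:roi[1],roi[2]:roi[3]]=mm[roi[0]:roi[1],roi[2]:roi[3]]
    k=big(m);e=cv2.fitEllipse(k);M=cv2.moments(m);print(n,e,onz(c,[e[0],(M['m10']/M['m00'],M['m01']/M['m00'])],.020)[:,:2].round(4))
E
```

```text
shift mm [  4.9  30.2 124.9] turn [ 0.    -0.001  0.   ] t 16.3 grasp [0.5367 0.0304 0.2669] rot [ 1.7999e+02 -5.0000e-02 -1.6270e+01] F [0.7 0.1 0.7] op 0.0563
red ((293.945556640625, 204.01373291015625), (30.134187698364258, 30.577220916748047), 50.73097610473633) [[0.6146 0.0422]
 [0.6145 0.0421]]
green ((354.43792724609375, 220.40859985351562), (28.775314331054688, 29.444406509399414), 99.81183624267578) [[ 0.5759 -0.0841]
 [ 0.5759 -0.084 ]]
```

>>> move_arm:
  rows: [3,18,0,0,0,0,0.4,5,30,0,0,0,0,0.4,5,30,20,0,0,0,0.4,5,30,55,0,0,0,0.4,5,30,90,0,0,0,0.4]

```text
t: 16.8
ee_pos: [0.5341, 0.0023, 0.1824]
ee_rot: [-180.0, -0.1, -16.3]
ft_force: [0.4, 0.3, -0.5]
opening: 0.0557
```

>>> move_arm:
  rows: [0,0,22,0,0,0,0.4,0,0,32,0,0,0,0.4,0,0,34,0,0,0,0.4,0,0,34,0,0,0,0.4,0,0,34,0,0,0,0.4]

```text
t: 17.3
ee_pos: [0.5346, 0.002, 0.15]
ee_rot: [-180.0, -0.2, -16.3]
ft_force: [-0.5, -0.0, 0.2]
opening: 0.0558
```

```bash
python3 g.py 0.533 0.000 0.142
```

```text
shift mm [-1.   2.3  2. ] turn [-0.    -0.003  0.001] t 17.3 grasp [0.5346 0.002  0.144 ] rot [-1.7998e+02 -1.6000e-01 -1.6270e+01] F [-0.5 -0.   0.2] op 0.0558
```

>>> move_arm:
  rows: [-1,2,2,0,0,0,0.5,-1,2,2,0,0,0,0.55,-1,2,2,0,0,0,0.6,-1,2,2,0,0,0,0.8,-1,2,2,0,0,0,0.9]

```text
t: 17.8
ee_pos: [0.532, 0.0004, 0.1467]
ee_rot: [-180.0, -0.0, -16.3]
ft_force: [-0.5, 0.3, 0.9]
opening: 0.0257
```

>>> move_arm:
  rows: [0,0,0,0,0,0,0.9,0,0,0,0,0,0,0.9,0,0,-5,0,0,0,0.9,0,0,-15,0,0,0,0.9,0,0,-30,0,0,0,0.9]

```text
t: 18.3
ee_pos: [0.531, 0.0005, 0.1762]
ee_rot: [180.0, 0.2, -16.3]
ft_force: [0.7, 0.0, -3.1]
opening: 0.0247
```

>>> move_arm:
  rows: [0,0,-20,0,0,0,0.9,0,0,-45,0,0,0,0.9,0,0,-75,0,0,0,0.9,0,0,-100,0,0,0,0.9,0,0,-115,0,0,0,0.9]

```text
t: 18.8
ee_pos: [0.5324, 0.0002, 0.2944]
ee_rot: [-180.0, -0.2, -16.3]
ft_force: [0.9, 0.7, -3.6]
opening: 0.0245
```

```bash
python3 g.py 0.470 0.306 0.285
```

```text
shift mm [-145.6 -276.     3. ] turn [-0.    -0.003  0.   ] t 18.8 grasp [5.324e-01 2.000e-04 2.884e-01] rot [-1.7999e+02 -1.7000e-01 -1.6280e+01] F [ 0.9  0.7 -3.6] op 0.0245
```

>>> move_arm:
  rows: [-6,-10,0,0,0,0,0.9,-20,-38,0,0,0,0,0.9,-40,-75,0,0,0,0,0.9,-61,-115,0,0,0,0,0.9,-82,-155,0,0,0,0,0.9]

```text
t: 19.3
ee_pos: [0.495, 0.1741, 0.2904]
ee_rot: [180.0, 0.1, -16.3]
ft_force: [0.3, -0.4, -3.8]
opening: 0.0244
```

>>> move_arm:
  rows: [-20,-38,0,0,0,0,0.9,-38,-72,0,0,0,0,0.9,-53,-100,15,0,0,0,0.9,-62,-118,45,0,0,0,0.9,-64,-121,85,0,0,0,0.9]

```text
t: 19.8
ee_pos: [0.4681, 0.3097, 0.2063]
ee_rot: [-179.8, -0.1, -16.1]
ft_force: [0.2, 0.3, -3.9]
opening: 0.0244
```

>>> move_arm:
  rows: [0,0,25,0,0,0,0.9,0,0,40,0,0,0,0.9,0,0,48,0,0,0,0.9,0,0,51,0,0,0,0.9,0,0,52,0,0,0,0.9]

```text
t: 20.3
ee_pos: [0.4691, 0.3064, 0.1547]
ee_rot: [-180.0, 0.0, -16.3]
ft_force: [-0.0, 0.1, -3.9]
opening: 0.0247
```

```bash
python3 g.py 0.470 0.306 0.132
```

```text
shift mm [ 0.9  0.2 16.7] turn [-0.  0.  0.] t 20.3 grasp [0.4691 0.3064 0.1487] rot [-179.99    0.    -16.29] F [-0.   0.1 -3.9] op 0.0247
```

>>> move_arm:
  rows: [0,0,8,0,0,0,0.9,0,0,14,0,0,0,0.9,0,0,16,0,0,0,0.9,0,0,17,0,0,0,0.9,0,0,18,0,0,0,0.9]

```text
t: 20.8
ee_pos: [0.4698, 0.3064, 0.1377]
ee_rot: [-179.9, -0.1, -16.3]
ft_force: [-1.2, -1.1, 7.4]
opening: 0.0247
```

>>> move_arm:
  rows: [0,0,-0.5,0,0,0,0.7,0,0,-0.5,0,0,0,0.65,0,0,-0.5,0,0,0,0.6,0,0,-0.5,0,0,0,0.5,0,0,-0.5,0,0,0,0.4]

```text
t: 21.3
ee_pos: [0.4692, 0.3062, 0.1371]
ee_rot: [-180.0, -0.0, -16.3]
ft_force: [-0.2, 0.6, 0.1]
opening: 0.0487
```

>>> move_arm:
  rows: [0,0,-5,0,0,0,0.4,0,0,-20,0,0,0,0.4,0,0,-50,0,0,0,0.4,0,0,-90,0,0,0,0.4,0,0,-135,0,0,0,0.4]

```text
t: 21.8
ee_pos: [0.4685, 0.3059, 0.2728]
ee_rot: [179.9, 0.1, -16.3]
ft_force: [1.6, 0.3, 0.6]
opening: 0.0556
```

```bash
python3 g.py 0.5952 -0.0210 0.20
```

```text
shift mm [213.4 278.1  66.8] turn [0.001 0.002 0.   ] t 21.8 grasp [0.4685 0.3059 0.2668] rot [ 1.7992e+02  1.0000e-01 -1.6290e+01] F [1.6 0.3 0.6] op 0.0556
```

>>> move_arm:
  rows: [12,16,0,0,0,0,0.2,40,52,0,0,0,0,0,70,91,0,0,0,0,0,99,129,0,0,0,0,0,125,163,0,0,0,0,0]

```text
t: 22.3
ee_pos: [0.544, 0.1127, 0.2726]
ee_rot: [-180.0, -0.0, -16.3]
ft_force: [0.4, -0.5, -0.4]
opening: 0.0903
```

Run:
```python
from h import *
s=robot.get_state()
for n in("top","side","wrist"): cv2.imwrite(f"pics/{n}5.png",robot.grab_frame(n))
print(s["ee_pos"],s["ee_rot"])
np.savez("s5.npz",T=wristT(s))
```

```text
[0.54399034 0.11268247 0.27258918] [-1.79998094e+02 -4.44678804e-02 -1.62939611e+01]
```

View pics/top5.png

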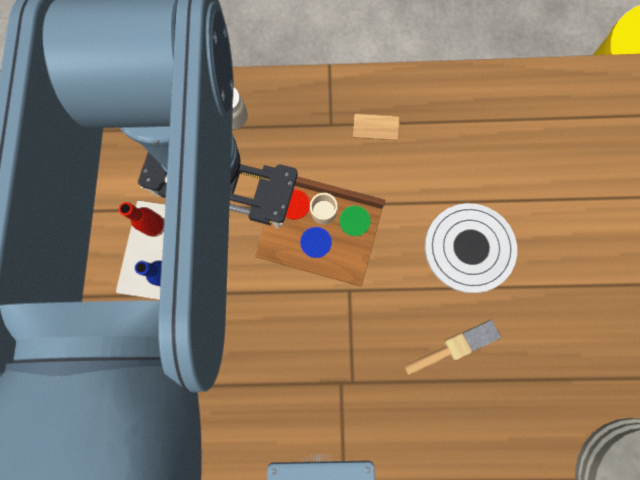

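View pics/side5.png

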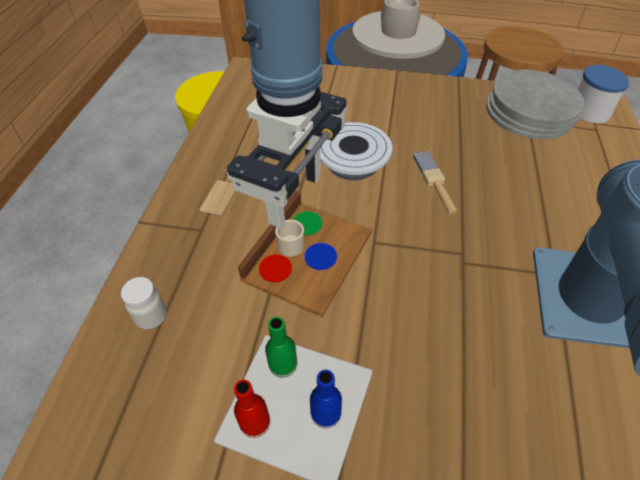

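View pics/wrist5.png

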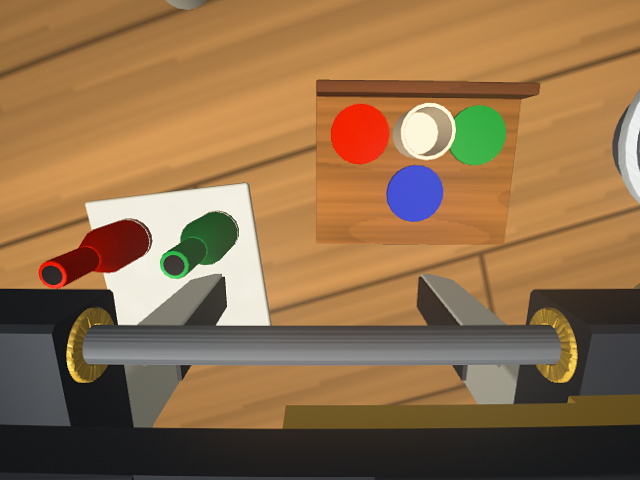

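All three bottles stand on the bat (side view: green (281,350), red (252,408), blue (325,400)). All three coasters and the cup (top (323,207)) are clear. I'll measure coasters, cup and bottles in the three views.

```bash
cat > m5.py <<'E'
from h import *
T=np.load("s5.npz")["T"]
rois={"top":{"red":(185,225,285,313),"green":(200,242,335,378),"blue":(222,262,298,335)},
"side":{"red":(250,285,255,295),"green":(205,240,295,325),"blue":(240,275,303,340)},
"wrist":{"red":(100,168,326,392),"green":(100,168,445,512),"blue":(160,225,382,448)}}
for v in rois:
    im=cv2.imread(f"pics/{v}5.png").astype(int);c=robot.get_calibration(v);TT=T if v=="wrist" else None
    for n,ch in(("red",2),("green",1),("blue",0)):
        o=[k for k in range(3) if k!=ch];roi=rois[v][n]
        mm=(im[...,ch]>90)&(im[...,ch]>1.7*im[...,o[0]])&(im[...,ch]>1.7*im[...,o[1]])
        m=np.zeros(im.shape[:2]);s=np.s_[roi[0]:roi[1],roi[2]:roi[3]];m[s]=mm[s]
        e=cv2.fitEllipse(cv2.convexHull(big(m)));print(v,n,np.round(e[0],1),np.round(e[1],1),onz(c,[e[0]],.021,TT)[0,:2].round(4))
    r={"top":(188,224,308,340),"side":(218,260,274,306),"wrist":(98,166,390,460)}[v]
    s=np.s_[r[0]:r[1],r[2]:r[3]]
    cv2.imwrite(f"pics/cup_{v}.png",cv2.resize(im[s].astype(np.uint8),None,fx=8,fy=8,interpolation=cv2.INTER_CUBIC))
E
python3 m5.py
python3 - <<'E'
import cv2,numpy as np
a=[cv2.imread(f"pics/cup_{v}.png") for v in("top","side","wrist")]
a[2]=cv2.resize(a[2],None,fx=.5,fy=.5);h=max(x.shape[0] for x in a)
print([x.shape for x in a])
cv2.imwrite("pics/cups.png",np.hstack([cv2.copyMakeBorder(x,0,h-x.shape[0],0,0,0) for x in a]))
E
```

```text
top red [296.5 204.9] [25.3 32.3] [0.6122 0.0368]
top green [354.4 220.4] [29.7 30.3] [ 0.5757 -0.084 ]
top blue [315.5 241.8] [30.3 30.8] [ 0.5321 -0.0017]
side red [275.  267.9] [29.3 34.7] [0.6123 0.0484]
side green [307.5 222.5] [23.4 28.3] [ 0.5727 -0.078 ]
side blue [320.4 256. ] [26.4 32. ] [0.5303 0.0048]
wrist red [359.6 133.4] [59.2 61.7] [0.6134 0.0468]
wrist green [476.4 134.7] [55.8 61.5] [ 0.5757 -0.0796]
wrist blue [414.4 193. ] [54.6 57.2] [0.5312 0.0026]
[(288, 256, 3), (336, 256, 3), (272, 280, 3)]
```

View pics/cups.png

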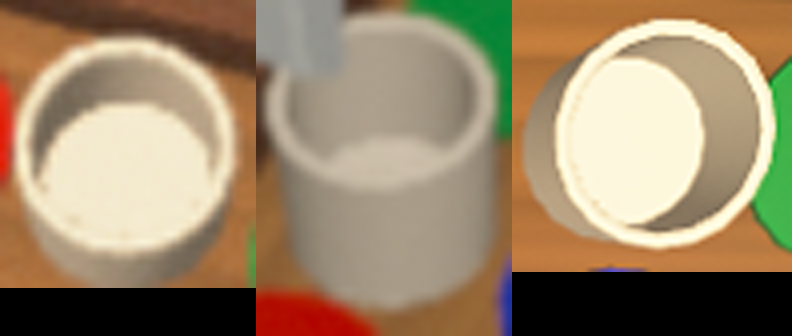

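```bash
python3 - <<'E'
from h import *
ct,cs=robot.get_calibration("top"),robot.get_calibration("side")
def tri(a,b):
    o1,d1=ray(ct,[a]);o2,d2=ray(cs,[b]);x=np.linalg.lstsq(np.c_[d1[0],-d2[0]],o2-o1,rcond=None)[0]
    return (o1+d1[0]*x[0]).round(4),(o2+d2[0]*x[1]).round(4)
print("blue",tri((315.5,241.8),(320.4,256)))
print("red",tri((293.97,204.04),(275,267.9)))
print("wheel spot",tri((471.05,246.78),(353.5,145.5)))
print("side spot@55",onz(cs,[(353.5,145.5)],.055))
print("cams",np.linalg.inv(ct["view"])[:3,3],np.linalg.inv(cs["view"])[:3,3])
S=np.array([[0,0,0.]]);
im=cv2.imread("pics/side5.png")
for p in [(.5321,-.0017),(.5303,.0048)]: print(proj(cs,[p[0],p[1],.021]),proj(ct,[p[0],p[1],.021]))
s=robot.get_state();cv2.imwrite("pics/wrist6.png",robot.grab_frame("wrist"));np.savez("s6.npz",T=wristT(s));print(s["ee_pos"],s["ee_rot"])
m=cv2.imread("pics/wrist6.png").astype(int);c=robot.get_calibration("wrist")
for n,ch in(("red",2),("green",1),("blue",0)):
    o=[k for k in range(3) if k!=ch]
    mm=(m[...,ch]>90)&(m[...,ch]>1.7*m[...,o[0]])&(m[...,ch]>1.7*m[...,o[1]]);mm[:,:300]=0
    e=cv2.fitEllipse(cv2.convexHull(big(mm)));print(n,np.round(e[0],1),np.round(e[1],1),onz(c,[e[0]],.021,wristT(s))[0,:2].round(4))
E
python3 -c "
import cv2;a=cv2.imread('pics/side5.png');cv2.imwrite('pics/s5c.png',cv2.resize(a[180:310,235:375],None,fx=5,fy=4.5))"
```

```text
blue (array([ 0.5336, -0.0016,  0.0131]), array([ 0.5315, -0.0015,  0.0127]))
red (array([0.6164, 0.0426, 0.0132]), array([0.6143, 0.0426, 0.0126]))
wheel spot (array([ 0.5096, -0.3123,  0.0474]), array([ 0.5077, -0.3122,  0.047 ]))
side spot@55 [[ 0.50672108 -0.30251887  0.055     ]]
cams [ 0.35783613 -0.01922355  0.93893552] [0.41890239 0.57825648 0.77908281]
[[320.07236704 253.33256824]] [[315.47820703 241.82074834]]
[[320.38377973 256.00515233]] [[312.36210187 242.74722069]]
[0.54428072 0.11216423 0.27212173] [ 1.79985983e+02 -3.95040633e-04 -1.65509351e+01]
red [361.9 131.6] [59.1 61.8] [0.6144 0.0429]
green [479.  133.2] [55.8 61.6] [ 0.5757 -0.0833]
blue [416.7 191.4] [54.5 57.3] [ 0.5318 -0.0007]
```

View pics/s5c.png

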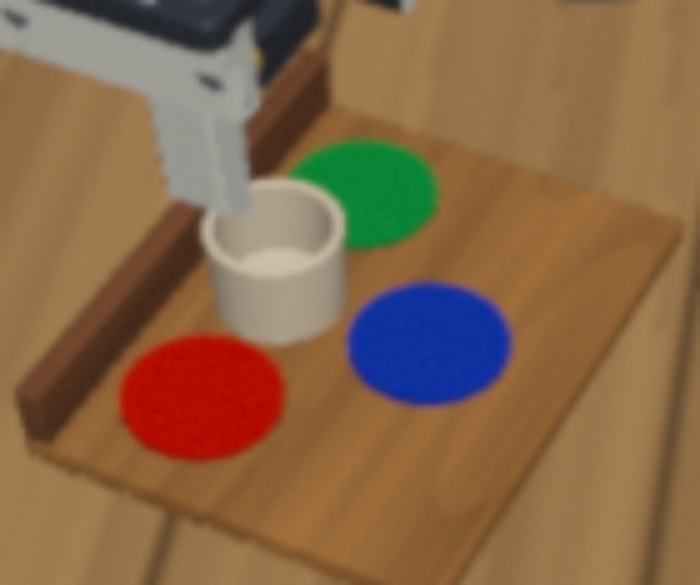

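The side camera carries a bias of about 7 mm. The top view and the settled wrist view agree within 1 mm and fit the board geometry, so I'll use those two.

```bash
python3 - <<'E'
from h import *
ct,c=robot.get_calibration("top"),robot.get_calibration("wrist")
T=np.load("s6.npz")["T"]
print("cup top",onz(ct,[(323.2,205.9)],.065)[0],"wrist",onz(c,[(430.8,129.2)],.065,T)[0])
m=cv2.imread("pics/wrist6.png").astype(int)
print("green bottle hole wrist?")
E
python3 g.py 0.5952 -0.0205 0.15
```

```text
cup top [ 0.59659384 -0.01945072  0.065     ] wrist [ 0.59626489 -0.01889207  0.065     ]
green bottle hole wrist?
shift mm [ 87.4 114.3 116.1] turn [-0.     0.    -0.002] t 22.5 grasp [0.5437 0.1138 0.2662] rot [-1.7998e+02  2.0000e-02 -1.6440e+01] F [-0.5  0.3 -0.5] op 0.0927
```

>>> move_arm:
  rows: [20,26,0,0,0,0,0,48,62,5,0,0,0,0,72,93,25,0,0,0,0,86,111,60,0,0,0,0,88,113,100,0,0,0,0]

```text
t: 23.0
ee_pos: [0.5981, -0.0198, 0.1723]
ee_rot: [180.0, -0.2, -16.3]
ft_force: [0.2, -0.2, 0.4]
opening: 0.0932
```

>>> move_arm:
  rows: [0,0,30,0,0,0,0,0,0,55,0,0,0,0,0,0,70,0,0,0,0,0,0,75,0,0,0,0,0,0,75,0,0,0,0]

```text
t: 23.5
ee_pos: [0.5959, -0.017, 0.0968]
ee_rot: [-180.0, 0.1, -16.2]
ft_force: [-0.9, 0.4, 0.7]
opening: 0.0929
```

>>> move_arm:
  rows: [0,0,0,0,0,0,0,0,0,0,0,0,0,0,0,0,0,0,0,0,0,0,0,0,0,0,0,0,0,0,0,0,0,0,0]

```text
t: 24.0
ee_pos: [0.5964, -0.0186, 0.0974]
ee_rot: [-180.0, -0.0, -16.3]
ft_force: [-0.4, -1.0, 0.4]
opening: 0.0928
```

```bash
python3 g.py 0.596 -0.0195 0.048
```

```text
shift mm [-0.2  1.  43.4] turn [-0.    -0.001  0.   ] t 24.0 grasp [ 0.5964 -0.0186  0.0914] rot [-1.80e+02 -4.00e-02 -1.63e+01] F [-0.4 -1.   0.4] op 0.0928
```

>>> move_arm:
  rows: [0,1,12,0,0,0,0,0,1,26,0,0,0,0,0,1,36,0,0,0,0,0,1,42,0,0,0,0,0,1,43,0,0,0,0]

```text
t: 24.5
ee_pos: [0.595, -0.0192, 0.0524]
ee_rot: [180.0, 0.2, -16.3]
ft_force: [-0.2, -0.4, 0.2]
opening: 0.0931
```

>>> move_arm:
  rows: [0,0,0,0,0,0,0.1,0,0,0,0,0,0,0.15,0,0,0,0,0,0,0.2,0,0,0,0,0,0,0.25,0,0,0,0,0,0,0.3]
  squeeze: 20

```text
t: 25.0
ee_pos: [0.5962, -0.0194, 0.0544]
ee_rot: [-180.0, -0.0, -16.3]
ft_force: [0.2, -0.1, -0.7]
opening: 0.0673
```

```bash
python3 g.py 0.596 -0.0195 0.048; python3 -c "
from h import *
cv2.imwrite('pics/wrist7.png',robot.grab_frame('wrist'))"
```

```text
shift mm [-0.2  0.1  0.4] turn [-0.    -0.001  0.   ] t 25.0 grasp [ 0.5962 -0.0194  0.0484] rot [-1.800e+02 -4.000e-02 -1.628e+01] F [ 0.2 -0.1 -0.7] op 0.0673
```

View pics/wrist7.png

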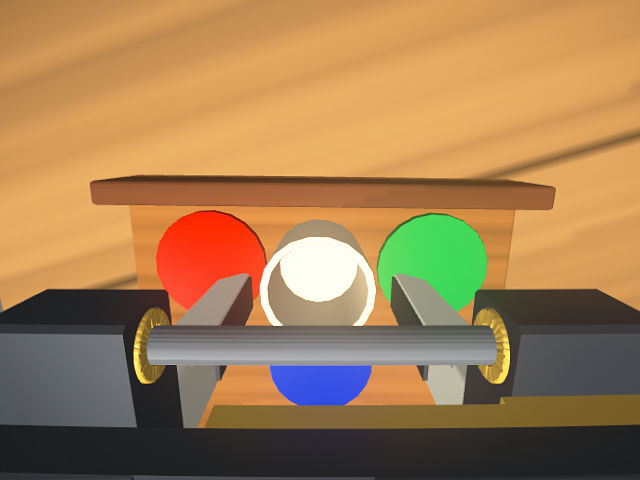

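The cup sits centred between the jaws at (319,290). Grip and lift.

>>> move_arm:
  rows: [0,0,0,0,0,0,0.36,0,0,0,0,0,0,0.4,0,0,0,0,0,0,0.5,0,0,0,0,0,0,0.55,0,0,0,0,0,0,0.55]

```text
t: 25.55
ee_pos: [0.596, -0.0192, 0.0541]
ee_rot: [-180.0, 0.0, -16.3]
ft_force: [0.4, 0.9, 0.4]
opening: 0.0541
```

>>> move_arm:
  rows: [0,0,-2,0,0,0,0.55,0,0,-10,0,0,0,0.55,0,0,-25,0,0,0,0.55,0,0,-45,0,0,0,0.55,0,0,-70,0,0,0,0.55]

```text
t: 26.05
ee_pos: [0.5952, -0.0195, 0.1243]
ee_rot: [180.0, 0.1, -16.3]
ft_force: [-0.2, -0.2, -1.5]
opening: 0.0542
```

>>> move_arm:
  rows: [0,0,-20,0,0,0,0.55,0,0,-35,0,0,0,0.55,0,0,-45,0,0,0,0.55,0,0,-48,0,0,0,0.55,0,0,-48,0,0,0,0.55]

```text
t: 26.55
ee_pos: [0.5959, -0.0195, 0.1722]
ee_rot: [180.0, -0.0, -16.3]
ft_force: [-0.1, -0.6, -1.4]
opening: 0.054
```

```bash
python3 g.py 0.508 -0.3095 0.15
python3 - <<'E'
from h import *
cv2.imwrite('pics/top8.png',robot.grab_frame('top'))
cv2.imwrite('pics/side8.png',robot.grab_frame('side'))
s=robot.get_state();cv2.imwrite('pics/wrist8.png',robot.grab_frame('wrist'))
T=wristT(s);c=robot.get_calibration("wrist")
m=cv2.imread("pics/wrist8.png").astype(int)
for n,ch in(("red",2),("green",1),("blue",0)):
    o=[k for k in range(3) if k!=ch]
    mm=(m[...,ch]>90)&(m[...,ch]>1.7*m[...,o[0]])&(m[...,ch]>1.7*m[...,o[1]])
    e=cv2.fitEllipse(cv2.convexHull(big(mm)));print(n,np.round(e[0],1),np.round(e[1],1),onz(c,[e[0]],.021,T)[0,:2].round(4))
E
```

```text
shift mm [ -3.1 303.1  16.2] turn [ 0. -0.  0.] t 26.55 grasp [ 0.5959 -0.0195  0.1662] rot [ 1.800e+02 -1.000e-02 -1.629e+01] F [-0.1 -0.6 -1.4] op 0.054
red [248.3 224.3] [71.2 74.2] [0.6145 0.043 ]
green [394.1 226.1] [69.6 72.7] [ 0.5759 -0.0831]Traceback (most recent call last):
  File "<stdin>", line 10, in <module>
  File "h.py", line 22, in big
    return max(cs,key=cv2.contourArea)
ValueError: max() iterable argument is empty
```

View pics/wrist8.png

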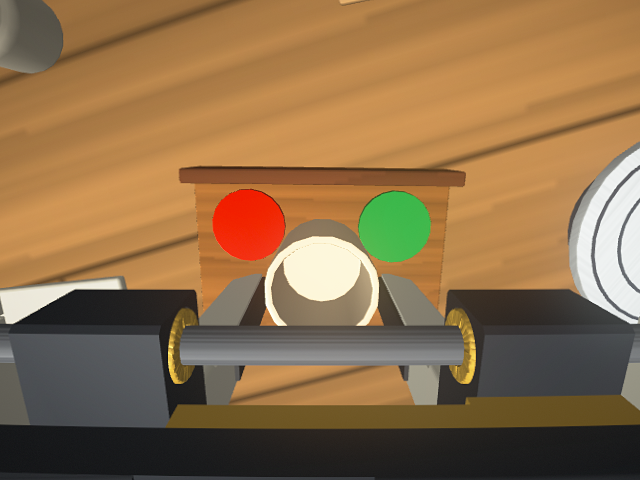

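View pics/side8.png

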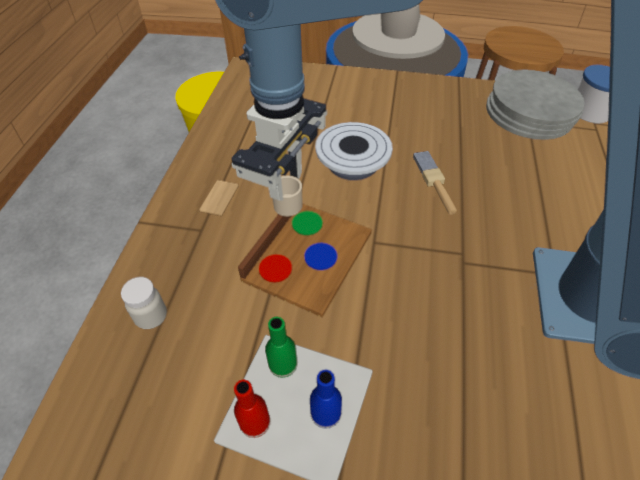

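Cup is held upright at side (287,195). Moving toward the wheel, with a wrist look on the way.

>>> move_arm:
  rows: [0,8,0,0,0,0,0.55,0,28,0,0,0,0,0.55,-1,60,0,0,0,0,0.55,-1,90,0,0,0,0,0.55,-1,110,0,0,0,0,0.55]

```text
t: 27.2
ee_pos: [0.5631, -0.1269, 0.1715]
ee_rot: [180.0, 0.1, -16.3]
ft_force: [0.1, -0.5, -1.6]
opening: 0.0542
```

>>> move_arm:
  rows: [0,5,0,0,0,0,0.55,0,5,0,0,0,0,0.55,0,5,0,0,0,0,0.55,0,5,0,0,0,0,0.55,0,5,0,0,0,0,0.55]

```text
t: 27.7
ee_pos: [0.563, -0.1285, 0.172]
ee_rot: [-180.0, 0.0, -16.2]
ft_force: [-0.1, 0.6, -1.9]
opening: 0.054
```

Run:
```python
from h import *
s=robot.get_state();m=robot.grab_frame('wrist');cv2.imwrite('pics/wrist9.png',m)
T=wristT(s);c=robot.get_calibration("wrist");np.savez("s9.npz",T=T);print(s["ee_pos"],s["joint_velocities"].round(2))
mm=m.max(2)<90;mm[:,:400]=0;mm[290:]=0
e=cv2.fitEllipse(cv2.convexHull(big(mm)));print(e,onz(c,[e[0]],.055,T))
```

```text
[ 0.56298081 -0.12851117  0.17204644] [-0.06 -0.    0.04 -0.01  0.02 -0.06]
((549.4125366210938, 236.74143981933594), (76.89246368408203, 90.19226837158203), 46.57283401489258) [[ 0.50737253 -0.30977754  0.055     ]]
```

View pics/wrist9.png

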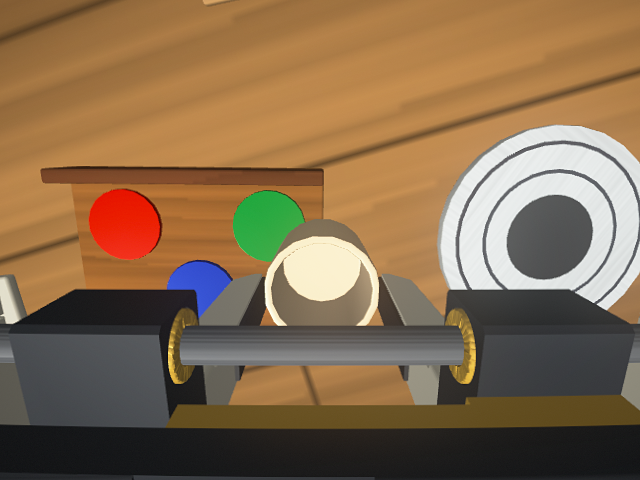

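The wheel spot at (549,237) agrees with the top view within 1 mm: (0.508, -0.310).

```bash
python3 g.py 0.508 -0.3098 0.12
```

```text
shift mm [ -2.2 189.3  46. ] turn [-0.     0.     0.001] t 27.75 grasp [ 0.563  -0.1287  0.166 ] rot [-179.99    0.    -16.22] F [-0.6  0.3 -1.4] op 0.054
```

>>> move_arm:
  rows: [0,10,0,0,0,0,0.55,0,38,0,0,0,0,0.55,-1,80,0,0,0,0,0.55,-1,122,0,0,0,0,0.55,-2,156,0,0,0,0,0.55]

```text
t: 28.25
ee_pos: [0.5163, -0.2811, 0.1722]
ee_rot: [179.9, -0.0, -16.3]
ft_force: [-0.4, -0.3, -2.3]
opening: 0.0541
```

>>> move_arm:
  rows: [0,20,0,0,0,0,0.55,0,30,10,0,0,0,0.55,0,33,25,0,0,0,0.55,0,33,40,0,0,0,0.55,0,33,46,0,0,0,0.55]

```text
t: 28.75
ee_pos: [0.5068, -0.3092, 0.1237]
ee_rot: [-179.9, 0.2, -16.3]
ft_force: [-0.9, 1.1, -2.1]
opening: 0.0542
```

>>> move_arm:
  rows: [0,0,5,0,0,0,0.55,0,0,10,0,0,0,0.55,0,0,12,0,0,0,0.55,0,0,12,0,0,0,0.55,0,0,12,0,0,0,0.55]

```text
t: 29.25
ee_pos: [0.5081, -0.3105, 0.1145]
ee_rot: [180.0, -0.0, -16.3]
ft_force: [-0.8, -0.8, -2.2]
opening: 0.0537
```

```bash
python3 g.py 0.508 -0.3098 0.0885
```

```text
shift mm [-0.3 -0.6 20. ] turn [ 0.    -0.001  0.   ] t 29.25 grasp [ 0.5081 -0.3105  0.1085] rot [ 1.7998e+02 -4.0000e-02 -1.6270e+01] F [-0.8 -0.8 -2.2] op 0.0537
```

>>> move_arm:
  rows: [0,-0.5,8,0,0,0,0.55,0,-0.5,15,0,0,0,0.55,0,-0.5,18,0,0,0,0.55,0,-0.5,19,0,0,0,0.55,0,-0.5,20,0,0,0,0.55]

```text
t: 29.75
ee_pos: [0.5078, -0.3097, 0.0941]
ee_rot: [-180.0, 0.0, -16.3]
ft_force: [-2.7, 2.3, 4.2]
opening: 0.0539
```

>>> move_arm:
  rows: [0,0,0.5,0,0,0,0.55,0,0,1,0,0,0,0.55,0,0,1,0,0,0,0.55,0,0,1,0,0,0,0.55,0,0,1,0,0,0,0.55]

```text
t: 30.25
ee_pos: [0.5079, -0.3098, 0.0941]
ee_rot: [180.0, -0.0, -16.3]
ft_force: [-2.8, 3.3, 5.1]
opening: 0.0538
```

>>> move_arm:
  rows: [0,0,-1,0,0,0,0.4,0,0,-1,0,0,0,0.35,0,0,-1,0,0,0,0.3,0,0,-1,0,0,0,0.2,0,0,-1,0,0,0,0.1]

```text
t: 30.75
ee_pos: [0.5081, -0.3099, 0.094]
ee_rot: [-180.0, -0.0, -16.3]
ft_force: [0.0, 0.3, 0.3]
opening: 0.0764
```

>>> move_arm:
  rows: [0,0,-5,0,0,0,0.1,0,0,-20,0,0,0,0.1,0,0,-50,0,0,0,0.1,0,0,-90,0,0,0,0.1,0,0,-135,0,0,0,0.2]

```text
t: 31.25
ee_pos: [0.5074, -0.3094, 0.2298]
ee_rot: [-179.9, 0.1, -16.3]
ft_force: [-0.1, -0.5, 0.7]
opening: 0.0791
```

>>> move_arm:
  rows: [0,-10,-40,0,0,0,0.2,0,-30,-60,0,0,0,0.3,0,-70,-60,0,0,0,0.4,0,-115,-60,0,0,0,0.4,0,-160,-60,0,0,0,0.4]

```text
t: 31.75
ee_pos: [0.5531, -0.1552, 0.2898]
ee_rot: [180.0, -0.1, -16.4]
ft_force: [0.2, -1.2, -0.0]
opening: 0.056
```

```bash
python3 g.py 0.470 0.306 0.28
python3 - <<'E'
from h import *
cv2.imwrite('pics/top10.png',robot.grab_frame('top'));cv2.imwrite('pics/side10.png',robot.grab_frame('side'))
E
```

```text
shift mm [-209.6 -419.1    3.5] turn [ 0.    -0.001 -0.001] t 31.75 grasp [ 0.5531 -0.1552  0.2838] rot [ 1.7999e+02 -6.0000e-02 -1.6360e+01] F [ 0.2 -1.2 -0. ] op 0.056
```

View pics/top10.png

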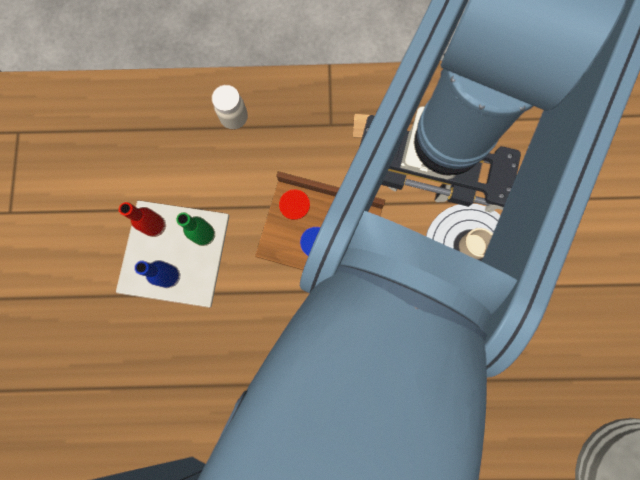

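View pics/side10.png

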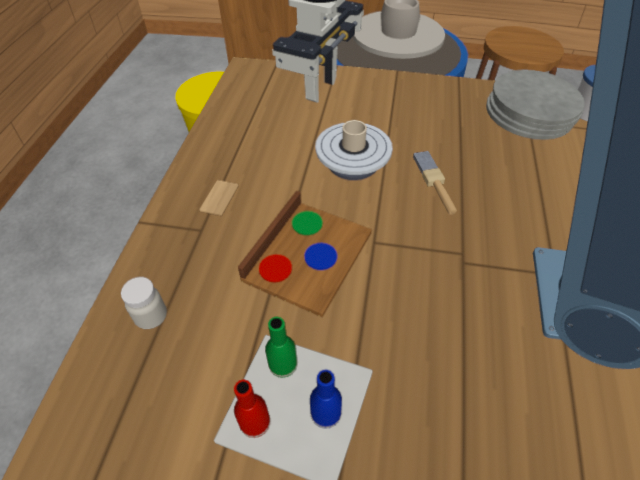

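The cup stands on the wheel's centre spot (side (353,137)) and the bottles are still on the bat. I'll measure the bottle necks on the bat.

Run:
```python
from h import *
im=cv2.imread("pics/top10.png");ct=robot.get_calibration("top")
def hole(im,u,v,r=8):
    u0,v0=int(u)-r,int(v)-r
    c=im[v0:v0+2*r+1,u0:u0+2*r+1].max(2).astype(float)
    yy,xx=np.mgrid[:2*r+1,:2*r+1]; w=np.clip(75-c,0,60)*(np.hypot(xx-r,yy-r)<6)
    return [u0+(w*xx).sum()/w.sum(),v0+(w*yy).sum()/w.sum()]
for n,p in(("red",(126,209)),("green",(184,218)),("blue",(143,267))):
    a=hole(im,*p);a=hole(im,round(a[0]),round(a[1]));print(n,np.round(a,1),onz(ct,[a],.150)[0].round(4))
```

```text
red [124.9 208.1] [0.5781 0.3402 0.15  ]
green [182.3 218.5] [0.5561 0.2354 0.15  ]
blue [140.7 267.1] [0.4694 0.3061 0.15  ]
```

>>> move_arm:
  rows: [-10,-20,0,0,0,0,0.4,-29,-58,0,0,0,0,0.4,-49,-98,0,0,0,0,0.4,-70,-140,0,0,0,0,0.4,-91,-182,0,0,0,0,0.4]

```text
t: 32.35
ee_pos: [0.5161, 0.0447, 0.2894]
ee_rot: [180.0, -0.0, -16.4]
ft_force: [-0.2, 0.7, -0.5]
opening: 0.0556
```

>>> move_arm:
  rows: [-21,-42,0,0,0,0,0.4,-42,-84,0,0,0,0,0.4,-63,-126,0,0,0,0,0.4,-84,-168,0,0,0,0,0.4,-102,-204,0,0,0,0,0.4]

```text
t: 32.85
ee_pos: [0.4754, 0.2699, 0.2895]
ee_rot: [-180.0, -0.0, -16.3]
ft_force: [0.6, -0.5, 0.3]
opening: 0.0554
```

```bash
python3 g.py 0.4697 0.3062 0.135
```

```text
shift mm [-15.7 -33.1 148.5] turn [-0.    -0.001  0.001] t 32.85 grasp [0.4754 0.2699 0.2835] rot [-1.7998e+02 -4.0000e-02 -1.6270e+01] F [ 0.6 -0.5  0.3] op 0.0554
```

>>> move_arm:
  rows: [-9,-20,0,0,0,0,0.4,-15,-32,5,0,0,0,0.4,-15,-33,30,0,0,0,0.4,-15,-33,65,0,0,0,0.4,-15,-33,105,0,0,0,0.4]

```text
t: 33.35
ee_pos: [0.4718, 0.3036, 0.1838]
ee_rot: [-179.9, -0.2, -16.3]
ft_force: [-0.1, -0.5, -0.3]
opening: 0.0561
```

>>> move_arm:
  rows: [0,0,25,0,0,0,0.4,0,0,38,0,0,0,0.4,0,0,42,0,0,0,0.4,0,0,43,0,0,0,0.4,0,0,43,0,0,0,0.4]

```text
t: 33.85
ee_pos: [0.4718, 0.3044, 0.1424]
ee_rot: [-179.9, -0.1, -16.3]
ft_force: [-0.6, 0.1, 0.7]
opening: 0.0557
```

```bash
python3 g.py 0.4697 0.3062 0.135
```

```text
shift mm [-2.5 -1.2  1.4] turn [-0.001 -0.002 -0.   ] t 33.85 grasp [0.4718 0.3044 0.1364] rot [-1.7992e+02 -1.2000e-01 -1.6300e+01] F [-0.6  0.1  0.7] op 0.0557
```

>>> move_arm:
  rows: [-2,-1,1,0,0,0,0.5,-2,-1,1,0,0,0,0.55,-2,-1,1,0,0,0,0.6,-2,-1,1,0,0,0,0.8,-2,-1,1,0,0,0,0.9]
  squeeze: 35

```text
t: 34.35
ee_pos: [0.4691, 0.3058, 0.1402]
ee_rot: [-180.0, -0.0, -16.3]
ft_force: [-1.8, 0.8, 0.5]
opening: 0.0256
```

>>> move_arm:
  rows: [0,0,0,0,0,0,0.9,0,0,0,0,0,0,0.9,0,0,0,0,0,0,0.9,0,0,-4,0,0,0,0.9,0,0,-15,0,0,0,0.9]

```text
t: 34.85
ee_pos: [0.4676, 0.305, 0.1538]
ee_rot: [179.8, 0.2, -16.3]
ft_force: [-0.5, -0.4, -3.2]
opening: 0.0239
```

```bash
python3 g.py 0.532 -0.0012 0.29
```

```text
shift mm [ 147.2  276.3 -141.9] turn [0.003 0.003 0.   ] t 34.85 grasp [0.4676 0.305  0.1478] rot [179.84   0.19 -16.29] F [-0.5 -0.4 -3.2] op 0.0239
```

>>> move_arm:
  rows: [0,0,-15,0,0,0,0.9,0,0,-45,0,0,0,0.9,0,0,-85,0,0,0,0.9,0,0,-118,0,0,0,0.9,0,0,-132,0,0,0,0.9]

```text
t: 35.35
ee_pos: [0.4701, 0.3061, 0.2915]
ee_rot: [-179.8, -0.3, -16.3]
ft_force: [0.9, -0.0, -3.2]
opening: 0.0244
```

>>> move_arm:
  rows: [6,10,0,0,0,0,0.9,20,38,0,0,0,0,0.9,40,75,0,0,0,0,0.9,61,115,0,0,0,0,0.9,82,155,0,0,0,0,0.9]

```text
t: 35.85
ee_pos: [0.5033, 0.1317, 0.2855]
ee_rot: [179.9, 0.1, -16.3]
ft_force: [0.4, -0.6, -4.1]
opening: 0.0243
```

```bash
python3 g.py 0.532 -0.0012 0.160
```

```text
shift mm [ 65.  119.3 119.5] turn [0.001 0.003 0.001] t 35.85 grasp [0.5033 0.1317 0.2795] rot [ 1.7991e+02  1.5000e-01 -1.6250e+01] F [ 0.4 -0.6 -4.1] op 0.0243
```

>>> move_arm:
  rows: [20,37,0,0,0,0,0.9,39,72,0,0,0,0,0.9,54,99,10,0,0,0,0.9,63,115,35,0,0,0,0.9,65,119,70,0,0,0,0.9]

```text
t: 36.35
ee_pos: [0.5339, -0.0021, 0.2165]
ee_rot: [179.9, -0.1, -16.5]
ft_force: [0.2, -0.2, -3.8]
opening: 0.0243
```

>>> move_arm:
  rows: [0,0,25,0,0,0,0.9,0,0,40,0,0,0,0.9,0,0,46,0,0,0,0.9,0,0,47,0,0,0,0.9,0,0,47,0,0,0,0.9]

```text
t: 36.85
ee_pos: [0.5335, 0.0012, 0.1704]
ee_rot: [180.0, -0.0, -16.3]
ft_force: [-0.7, 0.1, -3.3]
opening: 0.0245
```

>>> move_arm:
  rows: [0,0,0,0,0,0,0.9,0,0,0,0,0,0,0.9,0,0,0,0,0,0,0.9,0,0,0,0,0,0,0.9,0,0,0,0,0,0,0.9]

```text
t: 37.35
ee_pos: [0.5334, 0.0015, 0.1703]
ee_rot: [-180.0, -0.0, -16.3]
ft_force: [-0.3, -0.4, -3.6]
opening: 0.0242
```

```bash
python3 g.py 0.532 -0.0012 0.143
```

```text
shift mm [-0.6  3.  21.3] turn [-0. -0.  0.] t 37.35 grasp [0.5334 0.0015 0.1643] rot [-1.800e+02 -2.000e-02 -1.628e+01] F [-0.3 -0.4 -3.6] op 0.0242
```

>>> move_arm:
  rows: [-0.5,2,6,0,0,0,0.9,-0.5,3,12,0,0,0,0.9,-0.5,3,17,0,0,0,0.9,-0.5,3,19,0,0,0,0.9,-0.5,3,20,0,0,0,0.9]

```text
t: 37.85
ee_pos: [0.5318, -0.0012, 0.1495]
ee_rot: [180.0, 0.1, -16.3]
ft_force: [0.3, 0.4, -3.5]
opening: 0.0239
```

>>> move_arm:
  rows: [0,0,0.5,0,0,0,0.9,0,0,1,0,0,0,0.9,0,0,1.5,0,0,0,0.9,0,0,2,0,0,0,0.9,0,0,2,0,0,0,0.9]

```text
t: 38.35
ee_pos: [0.5328, -0.0013, 0.1492]
ee_rot: [-180.0, -0.1, -16.3]
ft_force: [-0.8, 1.2, 5.0]
opening: 0.0241
```

```bash
python3 g.py 0.532 -0.0012 0.143
```

```text
shift mm [-0.8  0.1  0.2] turn [-0.    -0.002  0.   ] t 38.35 grasp [ 0.5328 -0.0013  0.1432] rot [-1.7998e+02 -1.3000e-01 -1.6290e+01] F [-0.8  1.2  5. ] op 0.0241
```

Contact at the expected height, within 1 mm of the coaster centre. Release.

>>> move_arm:
  rows: [0,0,-1,0,0,0,0.7,0,0,-1,0,0,0,0.65,0,0,-1,0,0,0,0.6,0,0,-1,0,0,0,0.5,0,0,-1,0,0,0,0.4]

```text
t: 38.85
ee_pos: [0.5319, -0.0013, 0.1489]
ee_rot: [180.0, 0.0, -16.3]
ft_force: [-0.5, 0.3, 0.4]
opening: 0.0486
```

>>> move_arm:
  rows: [0,0,-5,0,0,0,0.4,0,0,-20,0,0,0,0.4,0,0,-50,0,0,0,0.4,0,0,-90,0,0,0,0.4,0,0,-130,0,0,0,0.4]

```text
t: 39.35
ee_pos: [0.5316, -0.0012, 0.2805]
ee_rot: [180.0, 0.0, -16.3]
ft_force: [1.1, 0.1, -1.3]
opening: 0.0558
```

```bash
python3 g.py 0.5563 0.2352 0.275; python3 -c "
from h import *
cv2.imwrite('pics/side11.png',robot.grab_frame('side'))"
```

```text
shift mm [ -42.6 -233.8   -0.5] turn [0.    0.001 0.   ] t 39.35 grasp [ 0.5316 -0.0012  0.2745] rot [ 1.7999e+02  5.0000e-02 -1.6290e+01] F [ 1.1  0.1 -1.3] op 0.0558
```

View pics/side11.png

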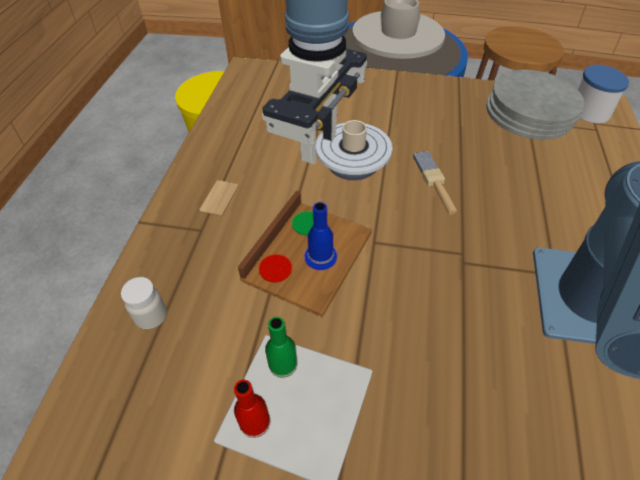

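Blue is back, centred on its coaster (side (320,240)). Next is green.

>>> move_arm:
  rows: [-4,-22,0,0,0,0,0.4,-12,-68,0,0,0,0,0.4,-21,-115,0,0,0,0,0.4,-30,-162,0,0,0,0,0.4,-37,-202,0,0,0,0,0.4]

```text
t: 39.9
ee_pos: [0.553, 0.2053, 0.2794]
ee_rot: [-180.0, -0.0, -16.3]
ft_force: [0.4, -1.5, -0.5]
opening: 0.0559
```

```bash
python3 g.py 0.5563 0.2352 0.134
```

```text
shift mm [ -5.3 -29.5 139.4] turn [-0.001 -0.     0.001] t 39.9 grasp [0.553  0.2053 0.2734] rot [-1.7997e+02 -3.0000e-02 -1.6260e+01] F [ 0.4 -1.5 -0.5] op 0.0559
```

>>> move_arm:
  rows: [-4,-20,0,0,0,0,0.4,-6,-30,5,0,0,0,0.4,-6,-31,30,0,0,0,0.4,-6,-31,65,0,0,0,0.4,-6,-31,100,0,0,0,0.4]

```text
t: 40.4
ee_pos: [0.5563, 0.2338, 0.1782]
ee_rot: [-180.0, -0.1, -16.3]
ft_force: [-0.6, -0.5, 0.6]
opening: 0.0556
```

>>> move_arm:
  rows: [0,0,24,0,0,0,0.4,0,0,35,0,0,0,0.4,0,0,38,0,0,0,0.4,0,0,39,0,0,0,0.4,0,0,39,0,0,0,0.4]

```text
t: 40.9
ee_pos: [0.5571, 0.2344, 0.1415]
ee_rot: [-179.9, -0.1, -16.3]
ft_force: [0.0, -0.1, 0.6]
opening: 0.0557
```

```bash
python3 g.py 0.5563 0.2352 0.134
```

```text
shift mm [-1.  -0.5  1.5] turn [-0.001 -0.002 -0.   ] t 40.9 grasp [0.5571 0.2344 0.1355] rot [-1.7993e+02 -1.3000e-01 -1.6300e+01] F [ 0.  -0.1  0.6] op 0.0557
```

>>> move_arm:
  rows: [-0.5,-0.5,1,0,0,0,0.5,-0.5,-0.5,1,0,0,0,0.55,-0.5,-0.5,1,0,0,0,0.6,-0.5,-0.5,1,0,0,0,0.8,-0.5,-0.5,1,0,0,0,0.9]

```text
t: 41.4
ee_pos: [0.5558, 0.2352, 0.1392]
ee_rot: [-180.0, -0.0, -16.3]
ft_force: [-0.6, 0.6, 0.6]
opening: 0.0256
```

>>> move_arm:
  rows: [0,0,0,0,0,0,0.9,0,0,0,0,0,0,0.9,0,0,0,0,0,0,0.9,0,0,-4,0,0,0,0.9,0,0,-15,0,0,0,0.9]

```text
t: 41.9
ee_pos: [0.5544, 0.2347, 0.1528]
ee_rot: [179.9, 0.2, -16.3]
ft_force: [-0.8, 0.1, -2.9]
opening: 0.0244
```

>>> move_arm:
  rows: [0,0,-20,0,0,0,0.9,0,0,-50,0,0,0,0.9,0,0,-92,0,0,0,0.9,0,0,-128,0,0,0,0.9,0,0,-145,0,0,0,0.9]

```text
t: 42.4
ee_pos: [0.5568, 0.2353, 0.3039]
ee_rot: [-179.8, -0.3, -16.3]
ft_force: [0.6, 0.8, -3.2]
opening: 0.0247
```

```bash
python3 g.py 0.5759 -0.0836 0.29
```

```text
shift mm [107.7 300.8   7.7] turn [-0.003 -0.005  0.   ] t 42.4 grasp [0.5568 0.2353 0.2979] rot [-179.84   -0.31  -16.28] F [ 0.6  0.8 -3.2] op 0.0247
```

>>> move_arm:
  rows: [4,10,0,0,0,0,0.9,14,38,0,0,0,0,0.9,28,77,0,0,0,0,0.9,43,121,0,0,0,0,0.9,59,165,0,0,0,0,0.9]

```text
t: 42.9
ee_pos: [0.5648, 0.0582, 0.2973]
ee_rot: [179.9, 0.2, -16.2]
ft_force: [1.0, 0.6, -2.8]
opening: 0.0244
```

>>> move_arm:
  rows: [16,44,0,0,0,0,0.9,30,82,0,0,0,0,0.9,41,112,10,0,0,0,0.9,48,131,30,0,0,0,0.9,49,136,60,0,0,0,0.9]

```text
t: 43.4
ee_pos: [0.5749, -0.088, 0.2382]
ee_rot: [179.9, -0.1, -16.5]
ft_force: [0.1, -0.2, -2.9]
opening: 0.024
```

```bash
python3 g.py 0.5759 -0.0836 0.165
```

```text
shift mm [-0.3 -4.6 67.2] turn [ 0.001 -0.001 -0.003] t 43.4 grasp [ 0.5749 -0.088   0.2322] rot [ 1.7992e+02 -7.0000e-02 -1.6480e+01] F [ 0.1 -0.2 -2.9] op 0.024
```

>>> move_arm:
  rows: [0,0,28,0,0,0,0.9,0,0,50,0,0,0,0.9,0,0,62,0,0,0,0.9,0,0,66,0,0,0,0.9,0,0,66,0,0,0,0.9]

```text
t: 43.9
ee_pos: [0.5747, -0.0843, 0.1727]
ee_rot: [180.0, 0.1, -16.3]
ft_force: [0.7, -0.1, -2.5]
opening: 0.0247
```

>>> move_arm:
  rows: [0,0,0,0,0,0,0.9,0,0,0,0,0,0,0.9,0,0,0,0,0,0,0.9,0,0,0,0,0,0,0.9,0,0,0,0,0,0,0.9]

```text
t: 44.4
ee_pos: [0.5751, -0.0841, 0.1734]
ee_rot: [180.0, -0.0, -16.3]
ft_force: [0.3, 0.8, -2.5]
opening: 0.0242
```

```bash
python3 g.py 0.5759 -0.0836 0.142
```

```text
shift mm [ 0.6 -0.7 25.4] turn [ 0.    -0.001  0.   ] t 44.4 grasp [ 0.5751 -0.0841  0.1674] rot [ 1.800e+02 -3.000e-02 -1.628e+01] F [ 0.3  0.8 -2.5] op 0.0242
```

>>> move_arm:
  rows: [0.5,-0.5,8,0,0,0,0.9,0.5,-0.5,16,0,0,0,0.9,0.5,-0.5,21,0,0,0,0.9,0.5,-0.5,23,0,0,0,0.9,0.5,-0.5,24,0,0,0,0.9]

```text
t: 44.9
ee_pos: [0.5754, -0.0837, 0.1485]
ee_rot: [-180.0, 0.1, -16.3]
ft_force: [0.4, -0.1, -2.7]
opening: 0.0242
```

>>> move_arm:
  rows: [0,0,0.5,0,0,0,0.9,0,0,1,0,0,0,0.9,0,0,1.5,0,0,0,0.9,0,0,2,0,0,0,0.9,0,0,2,0,0,0,0.9]

```text
t: 45.4
ee_pos: [0.5763, -0.0839, 0.1481]
ee_rot: [180.0, -0.1, -16.3]
ft_force: [-0.2, -0.2, 3.6]
opening: 0.0244
```

```bash
python3 g.py 0.5759 -0.0836 0.142
```

```text
shift mm [-0.5 -0.2  0.1] turn [ 0.    -0.002  0.   ] t 45.4 grasp [ 0.5763 -0.0839  0.1421] rot [ 1.800e+02 -1.200e-01 -1.628e+01] F [-0.2 -0.2  3.6] op 0.0244
```

>>> move_arm:
  rows: [0,0,-0.5,0,0,0,0.7,0,0,-0.5,0,0,0,0.65,0,0,-0.5,0,0,0,0.6,0,0,-0.5,0,0,0,0.5,0,0,-0.5,0,0,0,0.4]

```text
t: 45.9
ee_pos: [0.5755, -0.0838, 0.1474]
ee_rot: [180.0, 0.0, -16.3]
ft_force: [0.8, -0.3, 0.5]
opening: 0.0485
```

>>> move_arm:
  rows: [0,0,-5,0,0,0,0.4,0,0,-20,0,0,0,0.4,0,0,-50,0,0,0,0.4,0,0,-90,0,0,0,0.4,0,0,-130,0,0,0,0.4]

```text
t: 46.4
ee_pos: [0.5752, -0.0837, 0.2789]
ee_rot: [-180.0, 0.0, -16.3]
ft_force: [0.7, -0.4, 0.4]
opening: 0.0558
```

```bash
python3 g.py 0.5785 0.3401 0.275; python3 -c "
from h import *
cv2.imwrite('pics/side12.png',robot.grab_frame('side'))"
```

```text
shift mm [-115.7 -407.7   -2. ] turn [-0.     0.001  0.   ] t 46.4 grasp [ 0.5752 -0.0837  0.2729] rot [-1.800e+02  5.000e-02 -1.628e+01] F [ 0.7 -0.4  0.4] op 0.0558
```

View pics/side12.png

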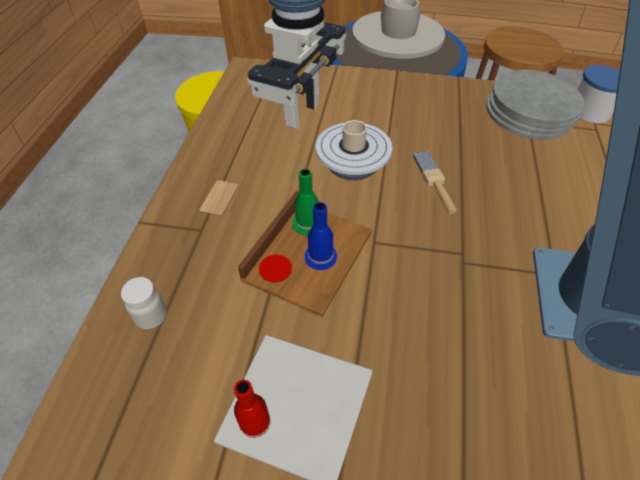

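Green is home (side (306,205)). Red is last.

>>> move_arm:
  rows: [-5,-18,0,0,0,0,0.4,-16,-57,0,0,0,0,0.4,-29,-103,0,0,0,0,0.4,-42,-149,0,0,0,0,0.4,-55,-195,0,0,0,0,0.4]

```text
t: 46.95
ee_pos: [0.5774, 0.1204, 0.2779]
ee_rot: [-180.0, -0.0, -16.3]
ft_force: [0.4, 0.1, 0.0]
opening: 0.056
```

>>> move_arm:
  rows: [-13,-46,0,0,0,0,0.4,-26,-92,0,0,0,0,0.4,-39,-136,0,0,0,0,0.4,-49,-173,0,0,0,0,0.4,-56,-200,0,0,0,0,0.4]

```text
t: 47.45
ee_pos: [0.5792, 0.3294, 0.2776]
ee_rot: [-180.0, 0.0, -16.2]
ft_force: [0.1, 0.5, -0.1]
opening: 0.0559
```

```bash
python3 g.py 0.5785 0.3401 0.135
```

```text
shift mm [ -3.7 -10.  136.6] turn [-0.001  0.     0.002] t 47.45 grasp [0.5792 0.3294 0.2716] rot [-1.7996e+02  1.0000e-02 -1.6170e+01] F [ 0.1  0.5 -0.1] op 0.0559
```

>>> move_arm:
  rows: [-2,-7,5,0,0,0,0.4,-4,-12,20,0,0,0,0.4,-4,-12,45,0,0,0,0.4,-4,-12,75,0,0,0,0.4,-4,-12,105,0,0,0,0.4]

```text
t: 47.95
ee_pos: [0.5796, 0.338, 0.1717]
ee_rot: [180.0, -0.0, -16.3]
ft_force: [0.0, -1.4, 0.2]
opening: 0.0557
```

>>> move_arm:
  rows: [0,0,20,0,0,0,0.4,0,0,28,0,0,0,0.4,0,0,31,0,0,0,0.4,0,0,32,0,0,0,0.4,0,0,32,0,0,0,0.4]

```text
t: 48.45
ee_pos: [0.5802, 0.3392, 0.1419]
ee_rot: [-179.9, -0.1, -16.3]
ft_force: [-0.2, 0.1, -0.1]
opening: 0.056
```

```bash
python3 g.py 0.5785 0.3401 0.135
```

```text
shift mm [-1.9 -0.4  0.9] turn [-0.001 -0.002  0.   ] t 48.45 grasp [0.5802 0.3392 0.1359] rot [-1.7993e+02 -1.1000e-01 -1.6300e+01] F [-0.2  0.1 -0.1] op 0.056
```

>>> move_arm:
  rows: [-1,-0.5,1,0,0,0,0.5,-1,-0.5,1,0,0,0,0.55,-1,-0.5,1,0,0,0,0.6,-1,-0.5,1,0,0,0,0.8,-1,-0.5,1,0,0,0,0.9]

```text
t: 48.95
ee_pos: [0.5786, 0.34, 0.1397]
ee_rot: [-180.0, -0.0, -16.3]
ft_force: [0.5, -0.0, -0.7]
opening: 0.0255
```

>>> move_arm:
  rows: [0,0,0,0,0,0,0.9,0,0,0,0,0,0,0.9,0,0,0,0,0,0,0.9,0,0,-4,0,0,0,0.9,0,0,-15,0,0,0,0.9]

```text
t: 49.45
ee_pos: [0.5772, 0.3393, 0.1529]
ee_rot: [179.8, 0.2, -16.3]
ft_force: [0.3, 0.4, -3.5]
opening: 0.0244
```

>>> move_arm:
  rows: [0,0,-20,0,0,0,0.9,0,0,-50,0,0,0,0.9,0,0,-90,0,0,0,0.9,0,0,-125,0,0,0,0.9,0,0,-140,0,0,0,0.9]

```text
t: 49.95
ee_pos: [0.5796, 0.3403, 0.2998]
ee_rot: [-179.8, -0.3, -16.3]
ft_force: [-0.7, -0.2, -3.3]
opening: 0.0241
```

```bash
python3 g.py 0.6145 0.0426 0.29
```

```text
shift mm [117.  275.9   3.4] turn [-0.004 -0.005  0.   ] t 49.95 grasp [0.5796 0.3403 0.2938] rot [-179.78   -0.3   -16.29] F [-0.7 -0.2 -3.3] op 0.0241
```

>>> move_arm:
  rows: [4,10,0,0,0,0,0.9,15,36,0,0,0,0,0.9,31,73,0,0,0,0,0.9,48,113,0,0,0,0,0.9,65,153,0,0,0,0,0.9]

```text
t: 50.45
ee_pos: [0.597, 0.1726, 0.2927]
ee_rot: [179.9, 0.2, -16.3]
ft_force: [0.7, 0.2, -2.3]
opening: 0.0242
```

>>> move_arm:
  rows: [16,38,0,0,0,0,0.9,31,73,0,0,0,0,0.9,43,101,10,0,0,0,0.9,50,119,30,0,0,0,0.9,52,123,60,0,0,0,0.9]

```text
t: 50.95
ee_pos: [0.6136, 0.0383, 0.2341]
ee_rot: [179.9, -0.1, -16.5]
ft_force: [-0.4, -0.2, -3.6]
opening: 0.0241
```

>>> move_arm:
  rows: [0,0,28,0,0,0,0.9,0,0,50,0,0,0,0.9,0,0,62,0,0,0,0.9,0,0,66,0,0,0,0.9,0,0,66,0,0,0,0.9]

```text
t: 51.45
ee_pos: [0.6131, 0.042, 0.1682]
ee_rot: [180.0, 0.1, -16.3]
ft_force: [0.2, 0.5, -3.6]
opening: 0.0241
```

>>> move_arm:
  rows: [0,0,0,0,0,0,0.9,0,0,0,0,0,0,0.9,0,0,0,0,0,0,0.9,0,0,0,0,0,0,0.9,0,0,0,0,0,0,0.9]

```text
t: 51.95
ee_pos: [0.6136, 0.0422, 0.1689]
ee_rot: [-180.0, -0.0, -16.3]
ft_force: [-0.0, 0.8, -3.8]
opening: 0.0239
```

```bash
python3 g.py 0.6145 0.0426 0.1427
```

```text
shift mm [ 0.8 -0.7 20.2] turn [-0. -0.  0.] t 51.95 grasp [0.6136 0.0422 0.1629] rot [-1.800e+02 -3.000e-02 -1.628e+01] F [-0.   0.8 -3.8] op 0.0239
```

>>> move_arm:
  rows: [0.5,-0.5,7,0,0,0,0.9,0.5,-0.5,13,0,0,0,0.9,0.5,-0.5,17,0,0,0,0.9,0.5,-0.5,18,0,0,0,0.9,0.5,-0.5,19,0,0,0,0.9]

```text
t: 52.45
ee_pos: [0.6139, 0.0425, 0.1492]
ee_rot: [180.0, 0.0, -16.3]
ft_force: [0.2, -0.4, -3.9]
opening: 0.0243
```

>>> move_arm:
  rows: [0,0,0.5,0,0,0,0.9,0,0,1,0,0,0,0.9,0,0,1.5,0,0,0,0.9,0,0,2,0,0,0,0.9,0,0,2,0,0,0,0.9]

```text
t: 52.95
ee_pos: [0.6147, 0.0425, 0.1486]
ee_rot: [-180.0, -0.1, -16.3]
ft_force: [-0.3, 0.1, 3.5]
opening: 0.0242
```

```bash
python3 g.py 0.6145 0.0426 0.1427
```

```text
shift mm [-0.2 -0.  -0.1] turn [-0.    -0.002  0.   ] t 52.95 grasp [0.6147 0.0425 0.1426] rot [-1.7998e+02 -1.0000e-01 -1.6280e+01] F [-0.3  0.1  3.5] op 0.0242
```

Release, lift, and clear out toward the bat side for the final check.

>>> move_arm:
  rows: [0,0,-0.5,0,0,0,0.7,0,0,-0.5,0,0,0,0.65,0,0,-0.5,0,0,0,0.6,0,0,-0.5,0,0,0,0.5,0,0,-0.5,0,0,0,0.4]

```text
t: 53.45
ee_pos: [0.614, 0.0424, 0.1479]
ee_rot: [180.0, 0.0, -16.3]
ft_force: [0.1, 0.3, -0.3]
opening: 0.0488
```

>>> move_arm:
  rows: [0,0,-5,0,0,0,0.4,0,0,-20,0,0,0,0.4,0,0,-50,0,0,0,0.4,0,0,-90,0,0,0,0.4,0,0,-130,0,0,0,0.4]

```text
t: 53.95
ee_pos: [0.6137, 0.0425, 0.2795]
ee_rot: [180.0, 0.0, -16.3]
ft_force: [0.3, -0.4, -0.7]
opening: 0.0555
```

>>> move_arm:
  rows: [0,-20,-15,0,0,0,0.4,0,-60,-20,0,0,0,0.4,0,-105,-20,0,0,0,0.4,0,-150,-20,0,0,0,0.4,0,-195,-20,0,0,0,0.4]

```text
t: 54.45
ee_pos: [0.6691, 0.2312, 0.2988]
ee_rot: [-180.0, -0.0, -16.3]
ft_force: [1.2, 0.1, 0.6]
opening: 0.0556
```

>>> move_arm:
  rows: [-10,-40,0,0,0,0,0.4,-20,-80,0,0,0,0,0.4,-30,-110,0,0,0,0,0.4,-30,-120,0,0,0,0,0.4,-30,-120,0,0,0,0,0.4]

```text
t: 54.95
ee_pos: [0.6734, 0.3546, 0.2975]
ee_rot: [180.0, 0.0, -16.2]
ft_force: [-0.6, -0.7, -0.2]
opening: 0.0557
```

Run:
```python
from h import *
im=robot.grab_frame('top');cv2.imwrite('pics/top13.png',im);sd=robot.grab_frame('side');cv2.imwrite('pics/side13.png',sd)
ct=robot.get_calibration("top")
def hole(im,u,v,r=8):
    u0,v0=int(u)-r,int(v)-r
    c=im[v0:v0+2*r+1,u0:u0+2*r+1].max(2).astype(float)
    yy,xx=np.mgrid[:2*r+1,:2*r+1]; w=np.clip(75-c,0,60)*(np.hypot(xx-r,yy-r)<6)
    return [u0+(w*xx).sum()/w.sum(),v0+(w*yy).sum()/w.sum()]
for n,p in(("red",(.6145,.0426)),("green",(.5759,-.0836)),("blue",(.532,-.0012))):
    a=proj(ct,[p[0],p[1],.159])[0];a=hole(im,*np.round(a));print(n,np.round(a,1),onz(ct,[a],.159)[0].round(4),"coaster",p)
m=np.zeros(im.shape[:2]);h=cv2.cvtColor(im,cv2.COLOR_BGR2HSV)
cv2.imwrite('pics/w13.png',np.hstack([cv2.resize(im[200:300,420:525],None,fx=4,fy=4,interpolation=cv2.INTER_CUBIC),cv2.resize(sd[110:210,310:400],None,fx=4,fy=4,interpolation=cv2.INTER_CUBIC)]))
```

```text
red [288.7 183.8] [0.6137 0.0419 0.159 ] coaster (0.6145, 0.0426)
green [359.8 202.1] [ 0.5763 -0.085   0.159 ] coaster (0.5759, -0.0836)
blue [313.8 227. ] [ 0.5328 -0.002   0.159 ] coaster (0.532, -0.0012)
```

View pics/top13.png

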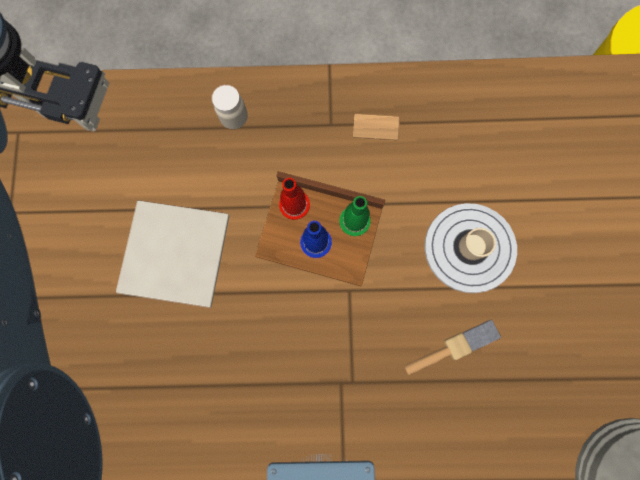

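View pics/side13.png

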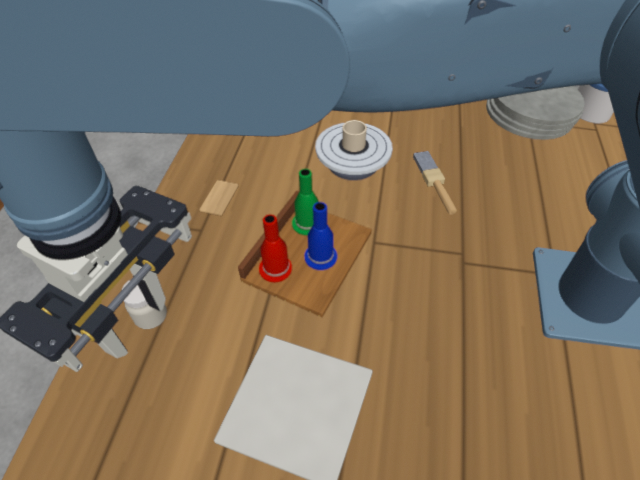

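View pics/w13.png

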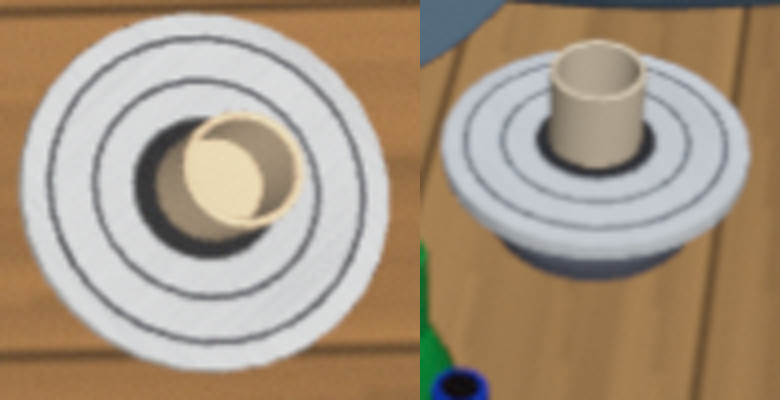

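Everything stands: bottles on their own coasters with an even coaster edge around each base, within about 1.5 mm. One last number for the cup rim, at top (480.4,242.1).

Run:
```python
from h import *
ct=robot.get_calibration("top");print(onz(ct,[(480.4,242.1)],.105))
s=robot.get_state();print(s["t"],abs(s["joint_velocities"]).max())
```

```text
[[ 0.50822009 -0.31140305  0.105     ]]
55.05 1.1227000776252174
```

>>> move_arm:
  rows: [0,0,0,0,0,0,0.4,0,0,0,0,0,0,0.4,0,0,0,0,0,0,0.4,0,0,0,0,0,0,0.4,0,0,0,0,0,0,0.4]

```text
t: 55.55
ee_pos: [0.6737, 0.3529, 0.2982]
ee_rot: [-180.0, -0.0, -16.3]
ft_force: [0.1, 0.3, -0.0]
opening: 0.0564
```

```bash
python3 -c "
from station import robot
print(robot.sign_off())"
```

```text
the job is handed in; nothing more can be done
None
```

The job is done and handed in at 55.6 s, against the 152 s limit. I moved red, green and blue onto the bat, then the cup onto the wheel while all three stood there. Then I put blue, green and red back on their own coasters.

**Bottles:** in the last top view they stand upright, 1.1 mm (red and blue) and 1.5 mm (green) from their coaster centres.

**Cup:** it stands upright, about 2 mm from the wheel centre. Everything is released and the arm is clear.

**Forces:** no force reading at the end of a move went over about 10 N.

**Disagreement:** the side camera's calibration put table-level points about 7 mm off in height compared with the other views. I measured with the top and wrist cameras, which agreed within about 1 mm, and used the side view only to see that things were upright.

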